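# Fetch the dried board from behind the solvents and load the test jig

### The job

The cleaned circuit board has dried at the back of the grey spill tray, behind the three solvent containers: first clear all three containers out of the tray and stand them upright on the blue bench mat, then fetch the board and lay it flat and centred in the pocket of the test jig, its yellow terminals towards the red probe block. When the board is in the jig, put each container back upright in the tray on the very spot where it stood at the start. The swab pot and the little dropper bottle in the tray's back corners stay where they are.

Things in the scene. Friction and masses are not known exactly. Their poses are not given: they have to be found in the camera images.
- amber_centre (a point): Amber glass bottle, black screw cap 30 mm wide, paper label with an orange band; 106 mm tall, 0.26 kg; straight round body 50 mm in diameter from its underside up to 78 mm (good grip at 60 to 72 mm), then shoulder and cap. The point is on its axis half-way up, 53 mm above its underside; z is up. Stands in the front row of the tray.
- dispenser_centre (a point): Blue plastic solvent dispenser with a white dished top 47 mm wide; 103 mm tall, 0.22 kg; straight round body 54 mm in diameter up to 76 mm (good grip at 58 to 70 mm). The point is on its axis half-way up, 51.5 mm above its underside; z is up. Stands in the front row of the tray.
- aerosol_centre (a point): White and green aerosol can with a red cap 36 mm wide; 130 mm tall, 0.24 kg; straight round body 52 mm in diameter up to 104 mm (good grip at 84 to 95 mm). The point is on its axis half-way up, 65 mm above its underside; z is up. The three containers stand in the tray's front row in any order, about 88 mm apart.
- board_centre (a point): Green circuit board in a flat black carrier 46 mm (x) by 96 mm (y) by 12 mm high, 0.09 kg, on the tray floor; parts rise to 26 mm. Grip across the 46 mm at mid-length. Point: carrier's centre, 6 mm above its underside; y runs to the yellow-terminal end, z up. Lies behind the containers (away from the robot), 10 to 20 mm from them, about 35 mm before the tray's back wall.
- board_terminals (a point): The three yellow screw terminals at one end of the board: 38 mm from the board's centre along its +y. Shows which way round the board is.
- tray: Grey plastic spill tray, fixed, 180 mm (x) by 260 mm (y), walls 28 mm high and 5 mm thick, floor 5 mm thick. Origin at the centre of its underside; x points to its back (away from the robot), y along its length.
- mat: Blue bench mat, fixed, the side area: 220 mm (x) by 190 mm (y), 3 mm thick, at the left or the right of the tray. Origin at the centre of its underside, so its top is at 3 mm. Three containers fit in a row along x, 70 mm apart.
- jig_pocket (a point): Test jig, fixed, on the tray's other side: aluminium plate 116 (x) by 170 mm (y), top at 15 mm. Point: centre of the board's pocket, on two rubber pads' top, 23 mm above the table. Red probe block at the +y end (62 mm off, 14 mm above the pads). Board lies along y, terminals to +y. Four black corner locators, 6 mm above the pads, leave 8 mm at its long sides (open mid-way for fingers).
- swab_pot_centre (a point): Bystander: steel pot 36 mm wide and 50 mm high with cotton swabs (to 78 mm), in one back corner of the tray. The point is on its axis 25 mm above its underside. Not to be moved.
- dropper_centre (a point): Bystander: small green dropper bottle 32 mm wide and 72 mm high, in the other back corner of the tray. The point is on its axis 28 mm above its underside. Not to be moved.

How it is judged:
On the way, in this order (a step that is already met when the one before it is completed fails the run):
1. all three containers stand upright on the blue mat (x of amber_centre in the frame of mat between -0.11 and 0.11 m and y of amber_centre in the frame of mat between -0.095 and 0.095 m and z of amber_centre in the frame of mat below 0.064 m and angle between each of amber_centre, dispenser_centre, aerosol_centre's own z axis and vertical below 0.12 rad and x of dispenser_centre in the frame of mat between -0.11 and 0.11 m and y of dispenser_centre in the frame of mat between -0.095 and 0.095 m and z of dispenser_centre in the frame of mat below 0.0625 m and x of aerosol_centre in the frame of mat between -0.11 and 0.11 m and y of aerosol_centre in the frame of mat between -0.095 and 0.095 m and z of aerosol_centre in the frame of mat below 0.076 m), for 0.2 s.
2. the board lies in the jig pocket, terminals towards the probe block, let go, the containers still on the mat (all of step 1 and x of board_centre in the frame of jig_pocket between -0.01 and 0.01 m and y of board_centre in the frame of jig_pocket between -0.01 and 0.01 m and z of board_centre in the frame of jig_pocket below 0.011 m and y of board_terminals in the frame of jig_pocket above 0.025 m and angle between the y axis of board_centre and the y axis of jig_pocket, either way round below 0.2 rad and angle between board_centre's own z axis and vertical below 0.07 rad and linear speed of board below 0.02 m/s and contact force between the fingers and board below 0.1 N), for 0.2 s.
At the end, for the whole second after the job is handed in: Board flat and at rest on the jig pads, centre within 10 mm of the pocket centre along both axes, within 0.2 rad, terminals at the probe-block end; each container upright (0.1 rad), at rest in the tray within 15 mm of where it stood at the start (x of board_centre in the frame of jig_pocket between -0.01 and 0.01 m and y of board_centre in the frame of jig_pocket between -0.01 and 0.01 m and z of board_centre in the frame of jig_pocket below 0.011 m and y of board_terminals in the frame of jig_pocket above 0.025 m and angle between the y axis of board_centre and the y axis of jig_pocket, either way round below 0.2 rad and angle between board_centre's own z axis and vertical below 0.07 rad and linear speed of each of board, amber, dispenser, aerosol below 0.02 m/s and distance of each of amber_centre, dispenser_centre, aerosol_centre from where it was at the start of the episode below 0.015 m and angle between each of amber_centre, dispenser_centre, aerosol_centre's own z axis and vertical below 0.1 rad); the robot touches nothing.
It fails at once if the swab pot was moved more than 15 mm or tipped (distance of swab_pot_centre from where it was at the start of the episode above 0.015 m or angle between swab_pot_centre's own z axis and vertical above 0.4 rad).
It fails at once if the dropper bottle was moved more than 15 mm or tipped (distance of dropper_centre from where it was at the start of the episode above 0.015 m or angle between dropper_centre's own z axis and vertical above 0.4 rad).
It also fails if it takes over 128 s, if anything falls off the work surface, if the arm or the gripper's body presses on something with over 40 N, if the wrist force passes 120 N, or if a joint passes its speed limit or range.

### The arm

A 6-joint arm with a two-finger parallel gripper is mounted at the origin on the work surface. World frame = base frame: x ahead of the robot, y to its left, z up, the work surface at z = 0. Lengths are in m, angles in rad, forces in N, time in s.
With the tool pointing down it reaches from about 0.35 to 0.775 m from the base axis. Payload 7.3 kg.
Tool frame: the origin (TCP) lies midway between the tips of the shut fingers; the grasp point (between the pads) lies 19 mm behind it (robot.tcp_to_grasp is the distance from the TCP to the grasp point, in m); x points along the fingers, z is the direction in which the jaws open and shut, and the axes are right-handed (so a half turn about x gives the same grasp; the last joint's range is limited). The gripper opens to 92 mm and grips with 3 to 60 N. Pads are 19 mm wide; open, the fingers measure 130 mm over their backs; the gripper's body (75 mm by 190 mm) begins 47 mm behind the grasp point.
Start: joints at [1.091, 0.342, 1.524, -0, 1.275, -0.146], TCP at [0.172, 0.496, 0.227] pointing down, gripper open.
Joint ranges: [-2.53, 2.53], [-0.77, 2.02], [0.04, 2.7], [-1, 4.14], [0.28, 2.66], [-3.11, 3.11]. Speed limits (rad/s): [2.57, 2.57, 3.14, 3.14, 3.14, 3.14].

### API

Orientations are given as [roll, pitch, yaw] about the fixed x, y, z axes, in that order (R = Rz(yaw) Ry(pitch) Rx(roll)).
In Python, from cell import robot gives the robot as it stands.
- The arm moves only by the tool move_arm, never from a script. Its argument "deltas" is a list of rows, each an object with "dp": the shift along the tool's x, y, z in m, a list of three; "turn": the turn, a rotation vector about the tool's x, y, z in degrees, a list of three. A call has 1 to 10 rows; each row is the pose to reach, as a shift and turn from the pose commanded when the call began, along the tool's axes at that moment; what a row does not reach only later rows make up. A row lasts 1/10 s, in which the tool goes at most 50 mm and 8.59 degrees, less where a joint would pass 70% of its speed; a pose out of reach is approached as far as the arm can. A call with a gripper value outside its range is refused whole. "hand" is the finger opening in m, from 0 to 0.0918, set as the call begins (left out, the last holds). The fingers move at their own pace and stop on an object; "squeeze" is the grip in N (left out, the last holds). Time passes only in rows, so rows that repeat a pose let the fingers close. It gives the time, the measured TCP pose, the force and the opening at its end, in the units of the state.
- robot.observe(): the state, without advancing time (a new reading comes with each control period).
- robot.read_camera(name): name is "side" or "top"; returns (picture, depth): 480x640x3 uint8, red, green, blue; 480x640 float32, m along the optical axis (not along the pixel's ray), 0 where there is no reading.
- robot.camera_info(name): a dict with "fx", "fy", "cx", "cy" (pixels), "R" (3x3) and "t" (3): a world point X has camera coordinates R X + t. Camera axes: x right, y down, z forward; pixel columns grow to the right and rows downward; lengths in m; the calibration is good to about 2 mm. A picture is of the moment at which its call begins. camera_info takes no time and is no camera call.
- robot.hand_in(): hands the job in, once; it reports no verdict.
The state is a dict: "time": time; "qpos": joint angles; "qvel": joint speeds; "joint_efforts": joint torques, N m; "tool_pos": TCP position; "tool_rot": TCP orientation; "contact_force": force on the tool from outside, world axes, zero at the start; "torque": the same for the moment, N m; "opening": finger opening in m.
Only numpy, scipy, OpenCV 4.12 (cv2) and the standard library are available. Lean on these libraries where they do the work, as an engineer would, in place of code of your own. Each camera call takes 0.05 s, during which the arm holds its last target.

## Working session

There is one attempt and no reset: what is moved stays moved. The work goes in short steps, Python scripts to look and compute and a tool call to move; the robot and the scene stay as the last step left them, time stands still between calls to the robot, and variables do not carry over. Pictures are saved under pics/ and viewed, and the job is handed in when it is done.

Besides the shell and the picture viewer there is one more tool, called after "Emit:" as name([rows], argument=value, ...), one row to a line, values as JSON. move_arm: Moves the arm, as the interface text tells. Its arguments: {"type":"object","properties":{"deltas":{"type":"array"},"hand":{"type":"number"},"squeeze":{"type":"number"}},"required":["deltas"]}

```bash
ls; mkdir -p pics; python3 - <<'E'
from cell import robot
import cv2,numpy as np
print(robot.observe()); print(robot.tcp_to_grasp)
for n in("top","side"):
    p,d=robot.read_camera(n); np.savez(f"pics/{n}0.npz",p=p,d=d)
    cv2.imwrite(f"pics/{n}0.png",p[:,:,::-1]); print(n,robot.camera_info(n))
E
```

```text
pics
{'time': 0.0, 'qpos': array([ 1.09098106e+00,  3.42729554e-01,  1.52501285e+00,  1.69456563e-06,
        1.27541985e+00, -1.46010597e-01]), 'qvel': array([ 0.00124005, -0.00036013, -0.00032198,  0.001328  , -0.00046325,
       -0.00012813]), 'joint_efforts': array([ 1.58747025e-03, -4.31255114e+01, -2.44218117e+01,  7.18911644e-02,
        5.61749493e-02, -1.27872236e-04]), 'tool_pos': array([0.17180244, 0.49565744, 0.22604289]), 'tool_rot': array([ 2.99454969,  1.56922673, -2.05164446]), 'contact_force': array([0.11302323, 0.04985107, 0.64207991]), 'torque': array([ 0.04691048, -0.03534128,  0.00769578]), 'opening': 0.0919051107849977}
0.0188
top {'fx': 574.6299061890695, 'fy': 574.6299061890695, 'cx': 316.06827414077, 'cy': 234.0253042632254, 'R': array([[ 0.0049468 , -0.99983557, -0.01744594],
       [-0.99045485, -0.00249568, -0.13781494],
       [ 0.13774874,  0.01796116, -0.99030434]]), 't': array([0.00931477, 0.55358612, 1.15881585])}
side {'fx': 512.900968661657, 'fy': 512.900968661657, 'cx': 319.0773832421295, 'cy': 237.8964932498581, 'R': array([[ 0.7133268 , -0.7008251 , -0.00300996],
       [-0.53300481, -0.53971419, -0.65162448],
       [ 0.45505027,  0.46642552, -0.75853575]]), 't': array([-0.41220982,  0.34136093,  0.73842525])}
```

View pics/top0.png

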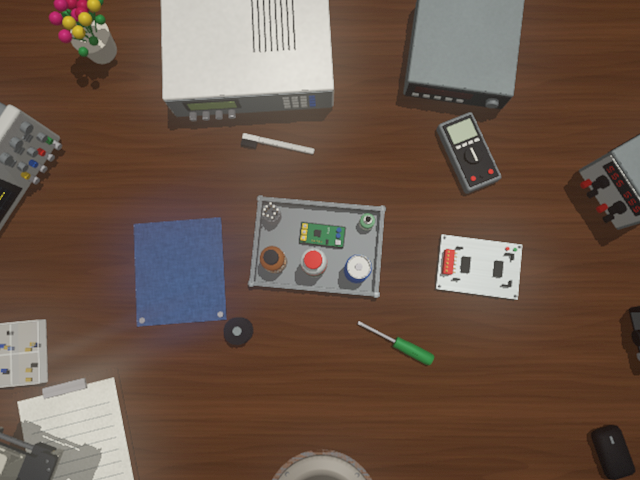

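View pics/side0.png

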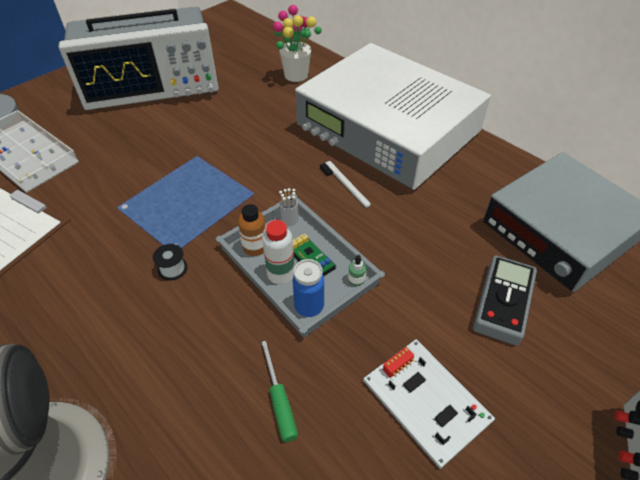

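The top view shows the mat at left (+y, px 180,270), the tray at (317,247) and the jig at right (480,267). The containers from left to right are amber (272,258), aerosol (313,262) and dispenser (358,268). The board is at (322,234) with its yellow terminals at the left end, and the red probe block is at the jig's left end. I'll zoom in to measure.

```bash
cat > h.py <<'E'
import numpy as np,cv2
from cell import robot
def ray(n,uv,z):
    c=robot.camera_info(n);R=c["R"];t=c["t"];o=-R.T@t
    d=R.T@np.array([(uv[0]-c["cx"])/c["fx"],(uv[1]-c["cy"])/c["fy"],1.])
    return o+d*(z-o[2])/d[2]
def proj(n,X):
    c=robot.camera_info(n);x=c["R"]@np.asarray(X,float)+c["t"]
    return np.array([c["fx"]*x[0]/x[2]+c["cx"],c["fy"]*x[1]/x[2]+c["cy"]])
def cloud(n,d):
    c=robot.camera_info(n);v,u=np.indices(d.shape)
    P=np.stack([(u-c["cx"])/c["fx"]*d,(v-c["cy"])/c["fy"]*d,d],-1)
    return (P-c["t"])@c["R"]
def zoom(p,x0,y0,w,h,f,name):
    cv2.imwrite(name,cv2.resize(p[y0:y0+h,x0:x0+w,::-1],None,fx=f,fy=f,interpolation=cv2.INTER_CUBIC))
E
python3 - <<'E'
from h import *
t=np.load("pics/top0.npz");s=np.load("pics/side0.npz")
zoom(t["p"],240,185,155,120,5,"pics/t_tray.png")
zoom(t["p"],430,225,100,80,7,"pics/t_jig.png")
zoom(s["p"],210,170,185,170,3,"pics/s_tray.png")
P=cloud("top",t["d"])
for u,v in[(180,270),(400,240),(480,267),(313,260),(272,256),(358,266),(320,238),(448,262),(340,280)]:print(u,v,P[v,u].round(3))
E
```

```text
180 270 [0.48  0.301 0.007]
400 240 [ 0.547 -0.168 -0.001]
480 267 [ 0.488 -0.332  0.017]
313 260 [0.49  0.015 0.134]
272 256 [0.5   0.096 0.111]
358 266 [ 0.482 -0.072  0.106]
320 238 [0.548 0.003 0.018]
448 262 [ 0.496 -0.261  0.04 ]
340 280 [ 0.46  -0.039  0.005]
```

View pics/t_tray.png

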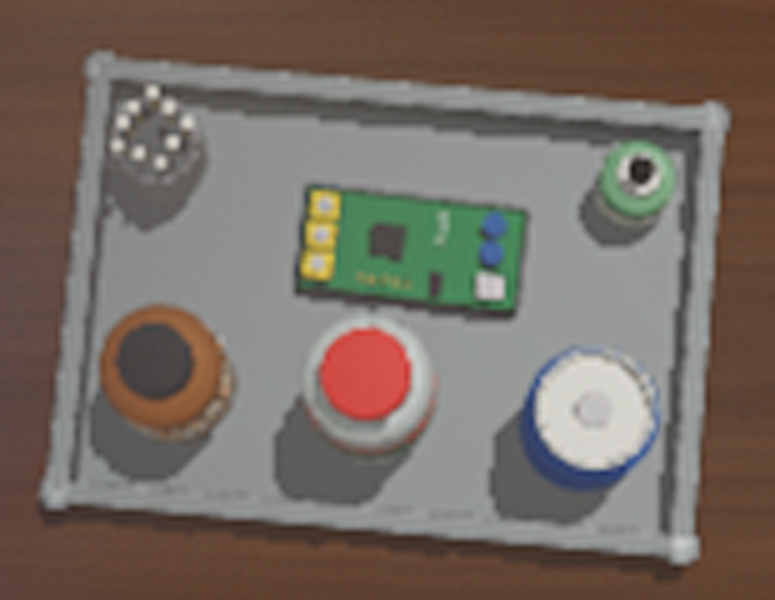

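View pics/t_jig.png

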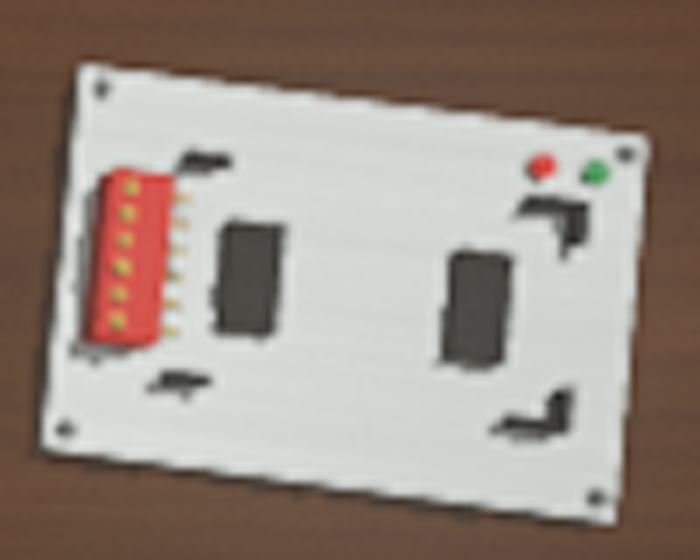

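View pics/s_tray.png

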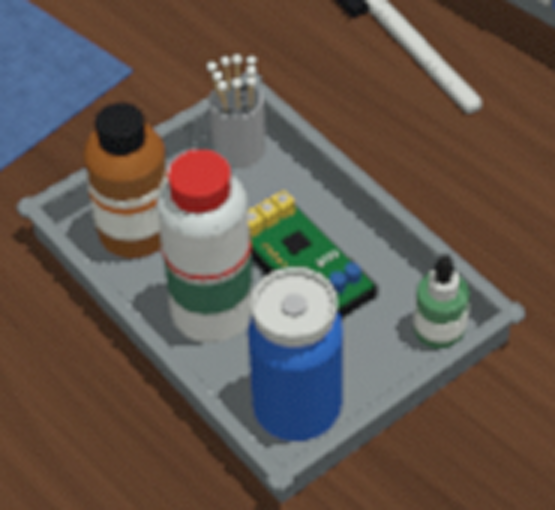

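```bash
cat > m.py <<'E'
from h import *
from scipy import ndimage as ni
t=np.load("pics/top0.npz");s=np.load("pics/side0.npz")
T=cloud("top",t["d"]);S=cloud("side",s["d"])
# z-banded cap tops
for nm,cx,cy,h in(("amber",.50,.096,.111),("aero",.49,.015,.135),("disp",.482,-.072,.108)):
    for cn,C in(("top",T),("side",S)):
        m=(np.hypot(C[...,0]-cx,C[...,1]-cy)<.035)&(abs(C[...,2]-h)<.005)
        pts=C[m][:,:2].astype(np.float32)
        (x,y),r=cv2.minEnclosingCircle(pts)
        print(nm,cn,m.sum(),"mean",C[m].mean(0).round(4),"circ",round(x,4),round(y,4),round(r,4))
def hsv(p):return cv2.cvtColor(p,cv2.COLOR_RGB2HSV)
def blob(n,p,box,lo,hi):
    m=cv2.inRange(hsv(p),lo,hi);k=np.zeros_like(m);x0,y0,x1,y1=box;k[y0:y1,x0:x1]=m[y0:y1,x0:x1]
    return k
def rect(n,m,z):
    v,u=np.nonzero(m);W=np.array([ray(n,(a,b),z)[:2] for a,b in zip(u,v)]).astype(np.float32)
    return W.mean(0),cv2.minAreaRect(W*1000)
red=blob("top",t["p"],(300,240,328,280),(0,140,120),(8,255,255));print("red cap",rect("top",red,.135))
tray_box=(290,212,356,252)
g=blob("top",t["p"],tray_box,(50,90,40),(85,255,255));print("green pcb",rect("top",g,.019))
y=blob("top",t["p"],tray_box,(18,120,120),(33,255,255));print("yellow",rect("top",y,.031))
rb=blob("top",t["p"],(436,240,458,282),(0,120,90),(8,255,255));print("redblock",rect("top",rb,.037))
w=blob("top",t["p"],(430,225,530,305),(0,0,120),(179,40,255));
ys,xs=np.nonzero(w);hull=cv2.convexHull(np.stack([xs,ys],1).astype(np.int32));k=np.zeros_like(w);cv2.fillConvexPoly(k,hull,255)
print("plate",rect("top",k,.015))
d=blob("top",t["p"],(440,240,515,292),(0,0,0),(179,110,110))
l,n=ni.label(d)
for i in range(1,n+1):
    if (l==i).sum()>12: print("dark",(l==i).sum(),np.argwhere(l==i).mean(0)[::-1].round(1),rect("top",l==i,.023))
b=blob("top",t["p"],(120,200,240,340),(100,80,40),(120,255,255));print("mat",rect("top",b,.003))
E
python3 m.py
```

```text
amber top 181 mean [0.498  0.0982 0.1109] circ 0.4985 0.0986 0.015
amber side 181 mean [0.4992 0.0983 0.1111] circ 0.5002 0.0986 0.0157
aero top 271 mean [0.491  0.0151 0.1349] circ 0.491 0.0151 0.018
aero side 285 mean [0.4917 0.0152 0.1352] circ 0.4928 0.0163 0.019
disp top 270 mean [ 0.4813 -0.0734  0.1059] circ 0.4803 -0.0735 0.0233
disp side 456 mean [ 0.4825 -0.0713  0.1057] circ 0.4814 -0.0723 0.0246
red cap (array([0.49133646, 0.01594308], dtype=float32), ((491.2120666503906, 16.182714462280273), (32.39237976074219, 32.31603240966797), 45.27997970581055))
green pcb (array([ 0.5553363 , -0.00591332], dtype=float32), ((554.7084350585938, -7.383609771728516), (77.28887939453125, 41.5047721862793), 83.75791931152344))
yellow (array([0.5584777 , 0.03778723], dtype=float32), ((559.8890991210938, 37.811729431152344), (12.946918487548828, 36.84962463378906), 84.75492858886719))
redblock (array([ 0.49719554, -0.26133522], dtype=float32), ((497.270263671875, -261.106201171875), (21.60384750366211, 51.52828598022461), 82.8982925415039))Traceback (most recent call last):
  File "m.py", line 26, in <module>
    print("plate",rect("top",k,.015))
                  ~~~~^^^^^^^^^^^^^^
  File "m.py", line 17, in rect
    v,u=np.nonzero(m);W=np.array([ray(n,(a,b),z)[:2] for a,b in zip(u,v)]).astype(np.float32)
                                  ~~~^^^^^^^^^^^
  File "h.py", line 4, in ray
    c=robot.camera_info(n);R=c["R"];t=c["t"];o=-R.T@t
ValueError: time passes only in moves, steps and waits
```

```bash
sed -i 's/^def ray/from functools import lru_cache\n@lru_cache(None)\ndef ci(n): return robot.camera_info(n)\ndef ray/; s/c=robot.camera_info(n)/c=ci(n)/' h.py
cat >> m.py <<'E'
sat=blob("top",t["p"],tray_box,(0,0,0),(179,255,255))
# board: pixels from green|yellow hull, z .019
u=cv2.bitwise_or(g,y);vs,us=np.nonzero(u);hull=cv2.convexHull(np.stack([us,vs],1).astype(np.int32));k=np.zeros_like(u);cv2.fillConvexPoly(k,hull,255)
print("board hull",rect("top",k,.019))
C=T;m=(abs(C[...,0]-.556)<.045)&(abs(C[...,1])<.07)&(C[...,2]>.012)&(C[...,2]<.036)
l,n=ni.label(m);i=np.argmax(ni.sum(m,l,range(1,n+1)))+1
print("board cloud",(l==i).sum(),C[l==i].mean(0),cv2.minAreaRect((C[l==i][:,:2]*1000).astype(np.float32)))
C=T;m=(abs(C[...,0]-.52)<.15)&(abs(C[...,1]-.01)<.17)&(abs(C[...,2]-.028)<.004)
l,n=ni.label(m);i=np.argmax(ni.sum(m,l,range(1,n+1)))+1
print("tray rim",cv2.minAreaRect((C[l==i][:,:2]*1000).astype(np.float32)))
E
python3 m.py|tail -n +8
```

```text
green pcb (array([ 0.5553363 , -0.00591332], dtype=float32), ((554.7084350585938, -7.383609771728516), (77.28887939453125, 41.5047721862793), 83.75791931152344))
yellow (array([0.5584777 , 0.03778723], dtype=float32), ((559.8890991210938, 37.811729431152344), (12.946918487548828, 36.84962463378906), 84.75492858886719))
redblock (array([ 0.49719554, -0.26133522], dtype=float32), ((497.270263671875, -261.106201171875), (21.60384750366211, 51.52828598022461), 82.8982925415039))
plate (array([ 0.48923978, -0.3304594 ], dtype=float32), ((489.6601867675781, -330.2346496582031), (173.59979248046875, 119.6850814819336), 82.78459167480469))
dark 32 [505.8 240.4] (array([ 0.543196 , -0.3860658], dtype=float32), ((541.9324340820312, -382.260986328125), (4.222399711608887, 41.675933837890625), 0.15484373271465302))
dark 14 [458.8 247.6] (array([ 0.52764857, -0.28744414], dtype=float32), ((526.8974609375, -287.8688049316406), (4.214742660522461, 12.51308536529541), 0.16722403466701508))
dark 40 [509.6 255.5] (array([ 0.51140267, -0.3924771 ], dtype=float32), ((512.4842529296875, -392.437652587890
[... 660 characters left out ...]
at32), ((438.1182861328125, -258.39862060546875), (2.0660486221313477, 24.79071044921875), 0.24396339058876038))
mat (array([0.4775021, 0.3040098], dtype=float32), ((477.85723876953125, 304.02618408203125), (218.30780029296875, 188.35598754882812), 4.574495792388916))
board hull (array([ 0.5556296 , -0.00127041], dtype=float32), ((555.8607177734375, -0.5930099487304688), (92.70964050292969, 43.427207946777344), 82.98844909667969))
board cloud 967 [ 0.55410508 -0.00143361  0.02007708] ((554.5657958984375, -1.1552963256835938), (95.80647277832031, 46.30567169189453), 83.32213592529297)
tray rim ((536.6661987304688, 97.76162719726562), (92.35344696044922, 192.52728271484375), 83.96454620361328)
```

```bash
cat >> h.py <<'E'
from scipy.spatial.transform import Rotation as Ro
def Rt(o): return Ro.from_euler("xyz",o["tool_rot"]).as_matrix()
def goal(xy,z,yawdeg=-7.,sgn=None):
    """deltas for TCP goal, tool x down, z (jaw) along yaw dir"""
    o=robot.observe();R=Rt(o);a=np.radians(yawdeg);best=None
    for s in(1,-1):
        if sgn and s!=sgn: continue
        zz=s*np.array([np.cos(a),np.sin(a),0]);xx=np.array([0,0,-1.]);G=np.stack([xx,np.cross(zz,xx),zz],1)
        rv=np.degrees(Ro.from_matrix(R.T@G).as_rotvec())
        print("s",s,"dp",(R.T@(np.array([*xy,z])-o["tool_pos"])*1000).round(1),"turn",rv.round(1),"tcp",o["tool_pos"].round(4))
E
python3 - <<'E'
from h import *
o=robot.observe();print(Rt(o).round(3)); 
goal((.499,.0985),.2)
t=np.load("pics/top0.npz")
for q,z in(((259,198),.028),((384.5,208.5),.028),((251,284),.028),((376.5,295),.028),((270.5,211),.08),((368,220),.077)):print(q,ray("top",q,z).round(4))
E
```

```text
[[-0.001 -0.945  0.328]
 [-0.001  0.328  0.945]
 [-1.     0.    -0.001]]
s 1 dp [  26.4 -439.3 -268.1] turn [77.9 -0.1  0. ] tcp [0.1718 0.4957 0.2262]
s -1 dp [  26.4 -439.3 -268.1] turn [-1.021e+02 -0.000e+00 -1.000e-01] tcp [0.1718 0.4957 0.2262]
(259, 198) [0.6319 0.1332 0.028 ]
(384.5, 208.5) [ 0.6097 -0.1326  0.028 ]
(251, 284) [0.4497 0.1465 0.028 ]
(376.5, 295) [ 0.428 -0.114  0.028]
(270.5, 211) [0.5946 0.1031 0.08  ]
(368, 220) [ 0.577  -0.0941  0.077 ]
```

Emit:
move_arm([
  {"dp": [0, -0.02, -0.012], "turn": [4, 0, 0]},
  {"dp": [0, -0.06, -0.036], "turn": [12, 0, 0]},
  {"dp": [0, -0.1, -0.061], "turn": [20, 0, 0]},
  {"dp": [0, -0.14, -0.085], "turn": [28, 0, 0]},
  {"dp": [0, -0.18, -0.11], "turn": [36, 0, 0]},
  {"dp": [0, -0.22, -0.134], "turn": [44, 0, 0]},
  {"dp": [0, -0.26, -0.159], "turn": [52, 0, 0]},
  {"dp": [0, -0.3, -0.183], "turn": [60, 0, 0]},
  {"dp": [0, -0.34, -0.207], "turn": [68, 0, 0]},
  {"dp": [0, -0.38, -0.232], "turn": [75, 0, 0]},
], hand=0.07, squeeze=25)

```text
time: 1.1
tool_pos: [0.4558, 0.1507, 0.2266]
tool_rot: [2.659, 1.57, 2.581]
contact_force: [1.4, 1.3, -0.5]
opening: 0.0696
```

```bash
python3 -c "
from h import *
goal((.499,.0985),.2,-6,1); print(robot.observe()['opening'],robot.observe()['qpos'])"
```

```text
s 1 dp [ 26.5 -48.6  47.1] turn [ 1.5 -0.  -0. ] tcp [0.4558 0.1507 0.2266]
0.06964972197514574 [1.59233416e-01 2.60087525e-01 1.64198608e+00 2.36055261e-04
 1.23977389e+00 2.36828435e-01]
```

Emit:
move_arm([
  {"dp": [0.01, -0.02, 0.02], "turn": [1, 0, 0]},
  {"dp": [0.02, -0.035, 0.035], "turn": [1.5, 0, 0]},
  {"dp": [0.025, -0.043, 0.042], "turn": [1.5, 0, 0]},
  {"dp": [0.025, -0.043, 0.042], "turn": [1.5, 0, 0]},
  {"dp": [0.025, -0.043, 0.042], "turn": [1.5, 0, 0]},
])

```text
time: 1.6
tool_pos: [0.4933, 0.1071, 0.2018]
tool_rot: [2.688, 1.57, 2.59]
contact_force: [0.2, 0.5, 0.4]
opening: 0.0701
```

```bash
python3 -c "
from h import *
goal((.499,.0985),.054,-6,1)"
```

```text
s 1 dp [147.8  -8.    6.7] turn [ 0.4 -0.  -0. ] tcp [0.4933 0.1071 0.2018]
```

Emit:
move_arm([
  {"dp": [0.01, -0.004, 0.003], "turn": [0, 0, 0]},
  {"dp": [0.035, -0.008, 0.0067], "turn": [0, 0, 0]},
  {"dp": [0.065, -0.008, 0.0067], "turn": [0, 0, 0]},
  {"dp": [0.095, -0.008, 0.0067], "turn": [0, 0, 0]},
  {"dp": [0.12, -0.008, 0.0067], "turn": [0, 0, 0]},
  {"dp": [0.138, -0.008, 0.0067], "turn": [0, 0, 0]},
  {"dp": [0.147, -0.008, 0.0067], "turn": [0, 0, 0]},
  {"dp": [0.147, -0.008, 0.0067], "turn": [0, 0, 0]},
])

```text
time: 2.4
tool_pos: [0.4988, 0.0983, 0.0538]
tool_rot: [-3.046, 1.569, 3.14]
contact_force: [-0.2, 0.4, 0.7]
opening: 0.0701
```

```bash
python3 -c "
from h import *
goal((.499,.0985),.054,-6,1)
p,d=robot.read_camera('side'); zoom(p,210,130,185,200,3,'pics/s1.png')"
```

```text
s 1 dp [-0.2  0.2  0.1] turn [ 0.4 -0.1  0. ] tcp [0.4988 0.0983 0.0538]
```

View pics/s1.png

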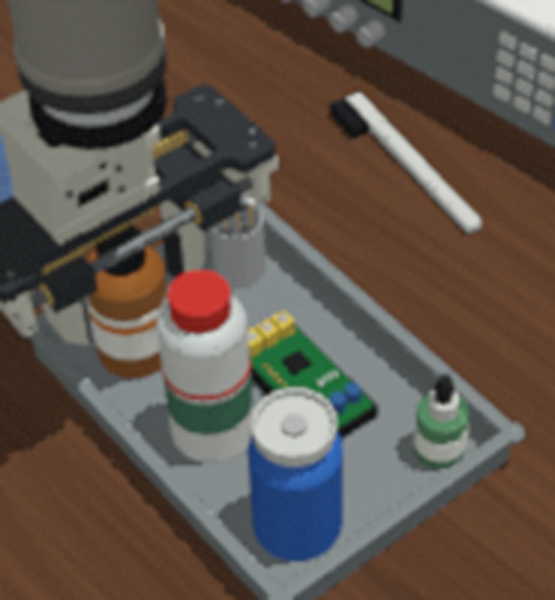

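The side view shows the fingers straddling the amber bottle, (125,300) in the crop, with the gripper body above the swabs and no contact. I'll close the fingers and lift.

Emit:
move_arm([
  {"dp": [0, 0, 0], "turn": [0, 0, 0]},
  {"dp": [0, 0, 0], "turn": [0, 0, 0]},
  {"dp": [0, 0, 0], "turn": [0, 0, 0]},
  {"dp": [0, 0, 0], "turn": [0, 0, 0]},
  {"dp": [0, 0, 0], "turn": [0, 0, 0]},
  {"dp": [-0.005, 0, 0], "turn": [0, 0, 0]},
  {"dp": [-0.015, 0, 0], "turn": [0, 0, 0]},
  {"dp": [-0.03, 0, 0], "turn": [0, 0, 0]},
  {"dp": [-0.045, 0, 0], "turn": [0, 0, 0]},
  {"dp": [-0.055, 0, 0], "turn": [0, 0, 0]},
], hand=0.035)

```text
time: 3.45
tool_pos: [0.5, 0.0978, 0.1111]
tool_rot: [0.198, 1.57, 0.1]
contact_force: [0.7, 0.1, -2.2]
opening: 0.0494
```

```bash
python3 -c "
from h import *
a=np.radians(4.6);ex=np.array([np.cos(a),np.sin(a)]);ey=np.array([-ex[1],ex[0]]);c=np.array([.4775,.304])
for y in(.065,0,-.065):print(c+ey*y)
goal(c+ey*.065,.109,-6,1)"
```

```text
[0.47228707 0.36879063]
[0.4775 0.304 ]
[0.48271293 0.23920937]
s 1 dp [  2.1 266.9 -54.2] turn [ 0.4  0.1 -0. ] tcp [0.5    0.0978 0.1111]
```

Emit:
move_arm([
  {"dp": [0, 0.008, -0.002], "turn": [0, 0, 0]},
  {"dp": [0, 0.028, -0.006], "turn": [0, 0, 0]},
  {"dp": [0, 0.06, -0.012], "turn": [0, 0, 0]},
  {"dp": [0, 0.1, -0.02], "turn": [0, 0, 0]},
  {"dp": [0, 0.14, -0.028], "turn": [0, 0, 0]},
  {"dp": [0, 0.18, -0.036], "turn": [0, 0, 0]},
  {"dp": [0, 0.215, -0.044], "turn": [0, 0, 0]},
  {"dp": [0, 0.245, -0.05], "turn": [0, 0, 0]},
  {"dp": [0, 0.262, -0.053], "turn": [0, 0, 0]},
  {"dp": [0, 0.267, -0.054], "turn": [0, 0, 0]},
])

```text
time: 4.45
tool_pos: [0.4713, 0.3704, 0.109]
tool_rot: [-2.699, 1.57, -2.795]
contact_force: [0.2, -0.3, -1.4]
opening: 0.0495
```

Emit:
move_arm([
  {"dp": [0.005, 0, 0], "turn": [0, 0, 0]},
  {"dp": [0.02, 0, 0], "turn": [0, 0, 0]},
  {"dp": [0.037, 0, 0], "turn": [0, 0, 0]},
  {"dp": [0.048, 0, 0], "turn": [0, 0, 0]},
  {"dp": [0.053, 0, 0], "turn": [0, 0, 0]},
  {"dp": [0.056, 0, 0], "turn": [0, 0, 0]},
  {"dp": [0.056, 0, 0], "turn": [0, 0, 0]},
])

```text
time: 5.15
tool_pos: [0.4725, 0.3686, 0.0541]
tool_rot: [0.544, 1.57, 0.445]
contact_force: [0.1, -0.2, -2.1]
opening: 0.0497
```

```bash
python3 -c "
from h import *
goal((.472,.3688),.0525,-6,1);print(robot.observe()['contact_force'])"
```

```text
s 1 dp [ 1.6  0.1 -0.6] turn [ 0.3  0.  -0. ] tcp [0.4725 0.3686 0.0541]
[ 0.07413636 -0.17705594 -2.09625753]
```

Next I'll lower the last 1.5 mm, release and rise.

Emit:
move_arm([
  {"dp": [0.0018, 0, 0], "turn": [0, 0, 0]},
  {"dp": [0.0018, 0, 0], "turn": [0, 0, 0]},
  {"dp": [0.0018, 0, 0], "turn": [0, 0, 0]},
])

```text
time: 5.45
tool_pos: [0.4728, 0.369, 0.0535]
tool_rot: [0.536, 1.569, 0.438]
contact_force: [-1.8, -2.4, 5.9]
opening: 0.0494
```

Emit:
move_arm([
  {"dp": [0, 0, 0], "turn": [0, 0, 0]},
  {"dp": [0, 0, 0], "turn": [0, 0, 0]},
  {"dp": [0, 0, 0], "turn": [0, 0, 0]},
  {"dp": [-0.01, 0, 0], "turn": [0, 0, 0]},
  {"dp": [-0.035, 0, 0], "turn": [0, 0, 0]},
  {"dp": [-0.07, 0, 0], "turn": [0, 0, 0]},
  {"dp": [-0.105, 0, 0], "turn": [0, 0, 0]},
  {"dp": [-0.125, 0, 0], "turn": [0, 0, 0]},
  {"dp": [-0.13, 0, 0], "turn": [0, 0, 0]},
], hand=0.07)

```text
time: 6.35
tool_pos: [0.4733, 0.3696, 0.1855]
tool_rot: [0.649, 1.565, 0.551]
contact_force: [0.4, 0.5, 0.1]
opening: 0.0698
```

```bash
python3 -c "
from h import *
goal((.4915,.0155),.182,-6,1)"
```

```text
s 1 dp [   2.5 -350.7   52.8] turn [ 0.4  0.3 -0.2] tcp [0.4733 0.3696 0.1855]
```

Emit:
move_arm([
  {"dp": [0, -0.012, 0.002], "turn": [0, 0, 0]},
  {"dp": [0, -0.045, 0.007], "turn": [0, 0, 0]},
  {"dp": [0, -0.09, 0.014], "turn": [0, 0, 0]},
  {"dp": [0, -0.135, 0.02], "turn": [0, 0, 0]},
  {"dp": [0, -0.18, 0.027], "turn": [0, 0, 0]},
  {"dp": [0, -0.225, 0.034], "turn": [0, 0, 0]},
  {"dp": [0, -0.27, 0.041], "turn": [0, 0, 0]},
  {"dp": [0, -0.31, 0.047], "turn": [0, 0, 0]},
  {"dp": [0, -0.34, 0.051], "turn": [0, 0, 0]},
  {"dp": [0, -0.35, 0.053], "turn": [0, 0, 0]},
])

```text
time: 7.35
tool_pos: [0.4893, 0.0123, 0.1804]
tool_rot: [-2.972, 1.568, -3.074]
contact_force: [-0.1, 0.8, -0.0]
opening: 0.07
```

```bash
python3 -c "
from h import *
p,d=robot.read_camera('top')
goal((.4915,.0155),.0762,-6,1)
cv2.imwrite('pics/t2.png',p[150:350,100:420,::-1])
C=cloud('top',d)
m=(np.hypot(C[...,0]-.4725,C[...,1]-.3688)<.035)&(abs(C[...,2]-.109)<.006);print(m.sum(),C[m].mean(0))"
```

```text
s 1 dp [104.4   3.3   1.8] turn [ 0.2 -0.2  0. ] tcp [0.4897 0.0124 0.1806]
187 [0.4705031  0.36846788 0.10827273]
```

View pics/t2.png

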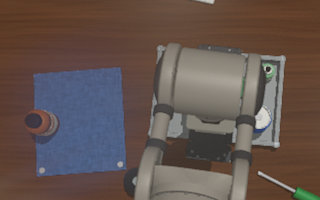

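The amber bottle stands upright on the mat at (38,122) in the crop. Now down to the aerosol.

Emit:
move_arm([
  {"dp": [0.01, 0.002, 0.001], "turn": [0, 0, 0]},
  {"dp": [0.03, 0.0033, 0.0018], "turn": [0, 0, 0]},
  {"dp": [0.055, 0.0033, 0.0018], "turn": [0, 0, 0]},
  {"dp": [0.08, 0.0033, 0.0018], "turn": [0, 0, 0]},
  {"dp": [0.098, 0.0033, 0.0018], "turn": [0, 0, 0]},
  {"dp": [0.104, 0.0033, 0.0018], "turn": [0, 0, 0]},
  {"dp": [0.104, 0.0033, 0.0018], "turn": [0, 0, 0]},
])

```text
time: 8.1
tool_pos: [0.4918, 0.0197, 0.0767]
tool_rot: [3.017, 1.568, 2.92]
contact_force: [-0.7, 0.6, 0.0]
opening: 0.07
```

```bash
python3 -c "
from h import *
goal((.4915,.0155),.0762,-6,1)"
```

```text
s 1 dp [ 0.5 -4.2  0.2] turn [ 0.5 -0.2 -0. ] tcp [0.4918 0.0197 0.0767]
```

Emit:
move_arm([
  {"dp": [0, 0, 0], "turn": [0, 0, 0]},
  {"dp": [0, 0, 0], "turn": [0, 0, 0]},
  {"dp": [0, 0, 0], "turn": [0, 0, 0]},
  {"dp": [0, 0, 0], "turn": [0, 0, 0]},
  {"dp": [0, 0, 0], "turn": [0, 0, 0]},
  {"dp": [-0.005, 0, 0], "turn": [0, 0, 0]},
  {"dp": [-0.015, 0, 0], "turn": [0, 0, 0]},
  {"dp": [-0.03, 0, 0], "turn": [0, 0, 0]},
  {"dp": [-0.045, 0, 0], "turn": [0, 0, 0]},
  {"dp": [-0.055, 0, 0], "turn": [0, 0, 0]},
], hand=0.035)

```text
time: 9.1
tool_pos: [0.4929, 0.0183, 0.1343]
tool_rot: [-0.006, 1.57, -0.105]
contact_force: [-0.5, -0.3, -1.7]
opening: 0.0514
```

```bash
python3 -c "
from h import *
goal((.4775,.304),.131,-6,1)"
```

```text
s 1 dp [  3.2 282.8 -43.4] turn [0.4 0.1 0. ] tcp [0.4929 0.0183 0.1343]
```

Emit:
move_arm([
  {"dp": [0, 0.008, -0.001], "turn": [0, 0, 0]},
  {"dp": [0, 0.028, -0.004], "turn": [0, 0, 0]},
  {"dp": [0, 0.06, -0.009], "turn": [0, 0, 0]},
  {"dp": [0, 0.1, -0.015], "turn": [0, 0, 0]},
  {"dp": [0, 0.14, -0.022], "turn": [0, 0, 0]},
  {"dp": [0, 0.18, -0.028], "turn": [0, 0, 0]},
  {"dp": [0, 0.22, -0.034], "turn": [0, 0, 0]},
  {"dp": [0, 0.255, -0.039], "turn": [0, 0, 0]},
  {"dp": [0, 0.276, -0.042], "turn": [0, 0, 0]},
  {"dp": [0, 0.283, -0.043], "turn": [0, 0, 0]},
])

```text
time: 10.1
tool_pos: [0.4764, 0.3067, 0.132]
tool_rot: [-3.026, 1.569, -3.121]
contact_force: [1.2, -0.4, -2.3]
opening: 0.0517
```

Emit:
move_arm([
  {"dp": [0.005, 0, 0], "turn": [0, 0, 0]},
  {"dp": [0.02, 0, 0], "turn": [0, 0, 0]},
  {"dp": [0.037, 0, 0], "turn": [0, 0, 0]},
  {"dp": [0.048, 0, 0], "turn": [0, 0, 0]},
  {"dp": [0.053, 0, 0], "turn": [0, 0, 0]},
  {"dp": [0.056, 0, 0], "turn": [0, 0, 0]},
  {"dp": [0.056, 0, 0], "turn": [0, 0, 0]},
])

```text
time: 10.8
tool_pos: [0.478, 0.3041, 0.0773]
tool_rot: [0.532, 1.57, 0.433]
contact_force: [0.9, 0.3, -1.9]
opening: 0.0517
```

```bash
python3 -c "
from h import *
goal((.4775,.304),.0752,-6,1);print(robot.observe()['contact_force'])"
```

```text
s 1 dp [ 2.1 -0.1 -0.5] turn [ 0.3  0.  -0. ] tcp [0.478  0.3041 0.0773]
[ 0.85218667  0.30517408 -1.8883787 ]
```

Emit:
move_arm([
  {"dp": [0.0022, 0, 0], "turn": [0, 0, 0]},
  {"dp": [0.0022, 0, 0], "turn": [0, 0, 0]},
  {"dp": [0.0022, 0, 0], "turn": [0, 0, 0]},
])

```text
time: 11.1
tool_pos: [0.4783, 0.3044, 0.0767]
tool_rot: [0.48, 1.568, 0.382]
contact_force: [-2.0, -2.0, 8.2]
opening: 0.0517
```

Emit:
move_arm([
  {"dp": [0, 0, 0], "turn": [0, 0, 0]},
  {"dp": [0, 0, 0], "turn": [0, 0, 0]},
  {"dp": [0, 0, 0], "turn": [0, 0, 0]},
  {"dp": [-0.01, 0, 0], "turn": [0, 0, 0]},
  {"dp": [-0.035, 0, 0], "turn": [0, 0, 0]},
  {"dp": [-0.07, 0, 0], "turn": [0, 0, 0]},
  {"dp": [-0.095, 0, 0], "turn": [0, 0, 0]},
  {"dp": [-0.105, 0, 0], "turn": [0, 0, 0]},
  {"dp": [-0.107, 0, 0], "turn": [0, 0, 0]},
], hand=0.072)

```text
time: 12.0
tool_pos: [0.4781, 0.3045, 0.1831]
tool_rot: [0.548, 1.568, 0.45]
contact_force: [0.6, -0.1, -0.5]
opening: 0.0724
```

```bash
python3 -c "
from h import *
goal((.482,-.0728),.17,-6,1)"
```

```text
s 1 dp [  12.7 -375.2   40.8] turn [ 0.4  0.1 -0.1] tcp [0.4781 0.3045 0.1831]
```

Emit:
move_arm([
  {"dp": [0, -0.013, 0.001], "turn": [0, 0, 0]},
  {"dp": [0, -0.045, 0.005], "turn": [0, 0, 0]},
  {"dp": [0, -0.093, 0.01], "turn": [0, 0, 0]},
  {"dp": [0, -0.141, 0.015], "turn": [0, 0, 0]},
  {"dp": [0, -0.189, 0.02], "turn": [0, 0, 0]},
  {"dp": [0, -0.237, 0.026], "turn": [0, 0, 0]},
  {"dp": [0, -0.285, 0.031], "turn": [0, 0, 0]},
  {"dp": [0, -0.33, 0.036], "turn": [0, 0, 0]},
  {"dp": [0, -0.363, 0.04], "turn": [0, 0, 0]},
  {"dp": [0, -0.373, 0.0405], "turn": [0, 0, 0]},
])

```text
time: 13.0
tool_pos: [0.48, -0.0742, 0.1801]
tool_rot: [-3.088, 1.568, 3.093]
contact_force: [-0.8, -0.1, -0.3]
opening: 0.0721
```

Emit:
move_arm([
  {"dp": [0.01, 0, 0], "turn": [0, 0, 0]},
  {"dp": [0.03, 0, 0], "turn": [0, 0, 0]},
  {"dp": [0.05, 0, 0], "turn": [0, 0, 0]},
  {"dp": [0.06, 0, 0], "turn": [0, 0, 0]},
  {"dp": [0.06, 0, 0], "turn": [0, 0, 0]},
])

```text
time: 13.5
tool_pos: [0.48, -0.0694, 0.1198]
tool_rot: [2.876, 1.566, 2.779]
contact_force: [0.1, 0.0, -0.2]
opening: 0.0721
```

```bash
python3 -c "
from h import *
goal((.482,-.0728),.051,-6,1)"
```

```text
s 1 dp [68.8 -3.3  2.6] turn [ 0.5 -0.2 -0.1] tcp [ 0.48   -0.0694  0.1198]
```

Emit:
move_arm([
  {"dp": [0.01, -0.002, 0.001], "turn": [0.3, 0, 0]},
  {"dp": [0.03, -0.0033, 0.0022], "turn": [0.4, 0, 0]},
  {"dp": [0.05, -0.0033, 0.0022], "turn": [0.4, 0, 0]},
  {"dp": [0.063, -0.0033, 0.0022], "turn": [0.4, 0, 0]},
  {"dp": [0.069, -0.0033, 0.0022], "turn": [0.4, 0, 0]},
  {"dp": [0.069, -0.0033, 0.0022], "turn": [0.4, 0, 0]},
  {"dp": [0.069, -0.0033, 0.0022], "turn": [0.4, 0, 0]},
])

```text
time: 14.2
tool_pos: [0.4838, -0.0745, 0.0533]
tool_rot: [-0.098, 1.57, -0.203]
contact_force: [0.7, -0.1, 0.2]
opening: 0.0721
```

Emit:
move_arm([
  {"dp": [0, 0, 0], "turn": [0, 0, 0]},
  {"dp": [0, 0, 0], "turn": [0, 0, 0]},
  {"dp": [0, 0, 0], "turn": [0, 0, 0]},
  {"dp": [0, 0, 0], "turn": [0, 0, 0]},
  {"dp": [0, 0, 0], "turn": [0, 0, 0]},
], hand=0.035)

```text
time: 14.7
tool_pos: [0.4832, -0.0744, 0.0531]
tool_rot: [0.098, 1.571, -0.007]
contact_force: [-3.3, 1.0, 5.9]
opening: 0.0537
```

Emit:
move_arm([
  {"dp": [-0.005, 0, 0], "turn": [0, 0, 0]},
  {"dp": [-0.015, 0, 0], "turn": [0, 0, 0]},
  {"dp": [-0.03, 0, 0], "turn": [0, 0, 0]},
  {"dp": [-0.045, 0, 0], "turn": [0, 0, 0]},
  {"dp": [-0.055, 0, 0], "turn": [0, 0, 0]},
])

```text
time: 15.2
tool_pos: [0.4838, -0.0745, 0.1092]
tool_rot: [-0.136, 1.569, -0.241]
contact_force: [0.5, 0.8, -2.0]
opening: 0.0534
```

```bash
python3 -c "
from h import *
goal((.4827,.2392),.106,-6,1)"
```

```text
s 1 dp [  3.  311.9 -34. ] turn [-0.   0.1  0. ] tcp [ 0.4838 -0.0745  0.1092]
```

Emit:
move_arm([
  {"dp": [0, 0.008, -0.001], "turn": [0, 0, 0]},
  {"dp": [0, 0.03, -0.003], "turn": [0, 0, 0]},
  {"dp": [0, 0.068, -0.007], "turn": [0, 0, 0]},
  {"dp": [0, 0.11, -0.012], "turn": [0, 0, 0]},
  {"dp": [0, 0.155, -0.017], "turn": [0, 0, 0]},
  {"dp": [0, 0.2, -0.022], "turn": [0, 0, 0]},
  {"dp": [0, 0.24, -0.026], "turn": [0, 0, 0]},
  {"dp": [0, 0.275, -0.03], "turn": [0, 0, 0]},
  {"dp": [0, 0.3, -0.033], "turn": [0, 0, 0]},
  {"dp": [0, 0.308, -0.034], "turn": [0, 0, 0]},
])

```text
time: 16.2
tool_pos: [0.4807, 0.2382, 0.107]
tool_rot: [2.851, 1.57, 2.749]
contact_force: [0.7, -0.0, -2.2]
opening: 0.0538
```

Emit:
move_arm([
  {"dp": [0.005, 0, 0], "turn": [0, 0, 0]},
  {"dp": [0.02, 0, 0], "turn": [0, 0, 0]},
  {"dp": [0.037, 0, 0], "turn": [0, 0, 0]},
  {"dp": [0.048, 0, 0], "turn": [0, 0, 0]},
  {"dp": [0.053, 0, 0], "turn": [0, 0, 0]},
  {"dp": [0.056, 0, 0], "turn": [0, 0, 0]},
  {"dp": [0.056, 0, 0], "turn": [0, 0, 0]},
])

```text
time: 16.9
tool_pos: [0.482, 0.2352, 0.0518]
tool_rot: [0.438, 1.571, 0.332]
contact_force: [0.5, -0.5, -1.0]
opening: 0.0539
```

```bash
python3 -c "
from h import *
goal((.4827,.236),.051,-6,1);print(robot.observe()['contact_force'])"
```

```text
s 1 dp [0.8 0.9 0.6] turn [-0.  0. -0.] tcp [0.482  0.2352 0.0518]
[ 0.46851051 -0.51552801 -0.9861768 ]
```

Emit:
move_arm([
  {"dp": [0.001, 0, 0], "turn": [0, 0, 0]},
  {"dp": [0.001, 0, 0], "turn": [0, 0, 0]},
  {"dp": [0.001, 0, 0], "turn": [0, 0, 0]},
])

```text
time: 17.2
tool_pos: [0.4821, 0.2356, 0.0512]
tool_rot: [0.442, 1.57, 0.337]
contact_force: [0.7, -0.4, -1.8]
opening: 0.0534
```

Emit:
move_arm([
  {"dp": [0, 0, 0], "turn": [0, 0, 0]},
  {"dp": [0, 0, 0], "turn": [0, 0, 0]},
  {"dp": [0, 0, 0], "turn": [0, 0, 0]},
  {"dp": [-0.01, 0, 0], "turn": [0, 0, 0]},
  {"dp": [-0.035, 0, 0], "turn": [0, 0, 0]},
  {"dp": [-0.07, 0, 0], "turn": [0, 0, 0]},
  {"dp": [-0.105, 0, 0], "turn": [0, 0, 0]},
  {"dp": [-0.115, 0, 0], "turn": [0, 0, 0]},
  {"dp": [-0.117, 0, 0], "turn": [0, 0, 0]},
], hand=0.074)

```text
time: 18.1
tool_pos: [0.4824, 0.2358, 0.1696]
tool_rot: [0.423, 1.567, 0.318]
contact_force: [-0.6, -0.4, 0.0]
opening: 0.0737
```

```bash
python3 -c "
from h import *
p,d=robot.read_camera('side');cv2.imwrite('pics/s3.png',p[:,:,::-1])
p,d=robot.read_camera('top');cv2.imwrite('pics/t3.png',p[:,:,::-1]);np.savez('pics/top3.npz',p=p,d=d)
goal((.556,-.001),.12,-7,1)"
```

```text
s 1 dp [  47.2 -227.2   99.2] turn [ 1. -0.  0.] tcp [0.4813 0.2353 0.1672]
```

View pics/s3.png

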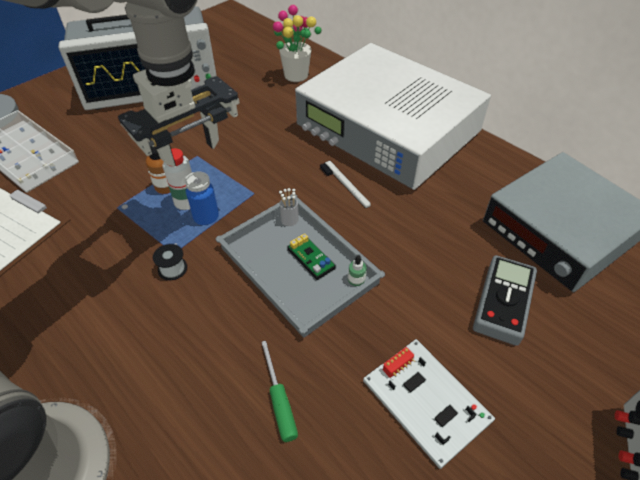

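View pics/t3.png

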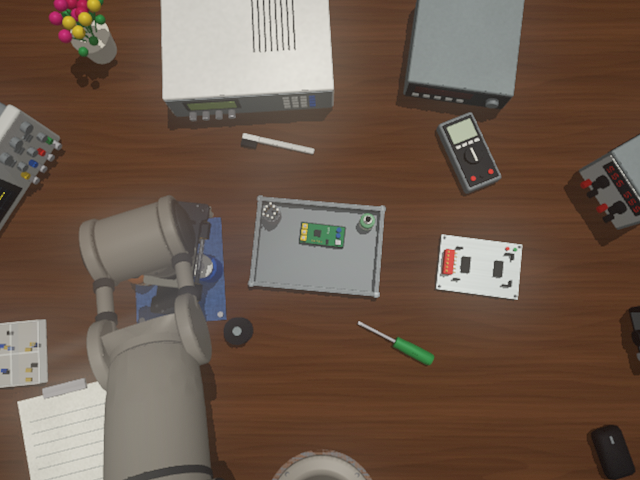

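All three containers stand on the mat in the side view, at (157,172), (180,178) and (202,197). The board, at (322,235) in the top view, is now unobstructed, so I'll re-measure it.

```bash
cat > b.py <<'E'
from h import *
from scipy import ndimage as ni
import sys
t=np.load("pics/top3.npz");p=t["p"];C=cloud("top",t["d"])
m=(abs(C[...,0]-.556)<.045)&(abs(C[...,1])<.07)&(C[...,2]>.011)&(C[...,2]<.036)
l,n=ni.label(m);i=np.argmax(ni.sum(m,l,range(1,n+1)))+1
print("cloud",(l==i).sum(),C[l==i].mean(0),cv2.minAreaRect((C[l==i][:,:2]*1000).astype(np.float32)))
m2=(abs(C[...,0]-.53)<.02)&(abs(C[...,1])<.07);print("floor z",np.median(C[m2][:,2]))
h=cv2.cvtColor(p,cv2.COLOR_RGB2HSV)
# non-grey or dark pixels in the box = board+carrier, at carrier top z~.017
k=((h[...,1]>70)|(h[...,2]<70));q=np.zeros_like(k);q[216:256,292:354]=k[216:256,292:354]
l,n=ni.label(q);i=np.argmax(ni.sum(q,l,range(1,n+1)))+1
v,u=np.nonzero(l==i)
W=np.array([ray("top",(a,b),.017)[:2] for a,b in zip(u,v)])
print("mask",W.mean(0),cv2.minAreaRect((W*1000).astype(np.float32)))
E
python3 b.py
```

```text
cloud 979 [ 0.55388146 -0.00142475  0.02010721] ((554.2262573242188, -1.1888961791992188), (95.71571350097656, 47.09468460083008), 83.22798919677734)
floor z 0.006590203205300214
mask [ 0.55535084 -0.00085343] ((554.7830810546875, -0.08577728271484375), (93.28290557861328, 45.33957290649414), 83.4100341796875)
```

Emit:
move_arm([
  {"dp": [0, -0.015, 0.006], "turn": [0.5, 0, 0]},
  {"dp": [0, -0.05, 0.022], "turn": [1, 0, 0]},
  {"dp": [0, -0.09, 0.039], "turn": [1, 0, 0]},
  {"dp": [0, -0.13, 0.057], "turn": [1, 0, 0]},
  {"dp": [0.01, -0.165, 0.072], "turn": [1, 0, 0]},
  {"dp": [0.025, -0.2, 0.087], "turn": [1, 0, 0]},
  {"dp": [0.04, -0.22, 0.096], "turn": [1, 0, 0]},
  {"dp": [0.05, -0.227, 0.098], "turn": [1, 0, 0]},
  {"dp": [0.06, -0.227, 0.098], "turn": [1, 0, 0]},
  {"dp": [0.06, -0.227, 0.098], "turn": [1, 0, 0]},
], hand=0.06)

```text
time: 19.2
tool_pos: [0.5538, 0.0006, 0.1057]
tool_rot: [3.02, 1.566, 2.898]
contact_force: [-0.2, -0.1, 0.7]
opening: 0.0597
```

```bash
python3 -c "
from h import *
goal((.556,-.001),.06,-7,1)"
```

```text
s 1 dp [45.7 -1.4  2.6] turn [ 0.  -0.2 -0. ] tcp [0.5538 0.0006 0.1057]
```

Emit:
move_arm([
  {"dp": [0.01, -0.001, 0.001], "turn": [0, 0, 0]},
  {"dp": [0.03, -0.0014, 0.002], "turn": [0, 0, 0]},
  {"dp": [0.05, -0.0014, 0.002], "turn": [0, 0, 0]},
  {"dp": [0.06, -0.0014, 0.002], "turn": [0, 0, 0]},
  {"dp": [0.066, -0.0014, 0.002], "turn": [0, 0, 0]},
  {"dp": [0.066, -0.0014, 0.002], "turn": [0, 0, 0]},
  {"dp": [0.066, -0.0014, 0.002], "turn": [0, 0, 0]},
])

```text
time: 19.9
tool_pos: [0.5577, -0.002, 0.0424]
tool_rot: [0.043, 1.569, -0.079]
contact_force: [0.0, 0.1, 0.1]
opening: 0.0598
```

```bash
python3 -c "
from h import *
goal((.556,-.001),.009,-7,1)
p,d=robot.read_camera('side'); zoom(p,210,170,185,170,4,'pics/s4.png')"
```

```text
s 1 dp [33.4  0.8 -1.9] turn [-0.   0.1 -0. ] tcp [ 0.5577 -0.002   0.0424]
```

View pics/s4.png

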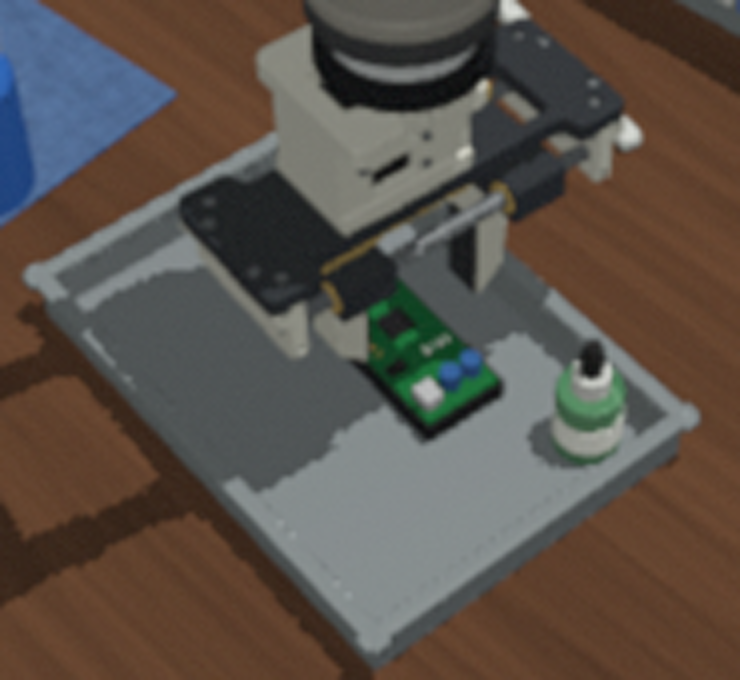

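The fingers straddle the board at mid-length, (345,330) and (480,265) in the crop, and the wall and dropper are clear. Next I'll descend and grip.

Emit:
move_arm([
  {"dp": [0.005, 0.0005, -0.001], "turn": [0, 0, 0]},
  {"dp": [0.015, 0.0008, -0.0019], "turn": [0, 0, 0]},
  {"dp": [0.025, 0.0008, -0.0019], "turn": [0, 0, 0]},
  {"dp": [0.031, 0.0008, -0.0019], "turn": [0, 0, 0]},
  {"dp": [0.033, 0.0008, -0.0019], "turn": [0, 0, 0]},
  {"dp": [0.033, 0.0008, -0.0019], "turn": [0, 0, 0]},
  {"dp": [0.033, 0.0008, -0.0019], "turn": [0, 0, 0]},
])

```text
time: 20.65
tool_pos: [0.5556, -0.0012, 0.0088]
tool_rot: [0.364, 1.571, 0.241]
contact_force: [-0.3, -0.5, -0.1]
opening: 0.0601
```

Emit:
move_arm([
  {"dp": [0, 0, 0], "turn": [0, 0, 0]},
  {"dp": [0, 0, 0], "turn": [0, 0, 0]},
  {"dp": [0, 0, 0], "turn": [0, 0, 0]},
  {"dp": [0, 0, 0], "turn": [0, 0, 0]},
  {"dp": [0, 0, 0], "turn": [0, 0, 0]},
], hand=0.035, squeeze=20)

```text
time: 21.15
tool_pos: [0.5557, -0.0012, 0.009]
tool_rot: [0.075, 1.57, -0.048]
contact_force: [0.2, 1.0, 2.9]
opening: 0.0454
```

```bash
python3 -c "
from h import *
goal((.5555,-.001),.009,-7,1);print(robot.observe()['contact_force'])"
```

```text
s 1 dp [ 0.   0.2 -0.2] turn [-0.  0. -0.] tcp [ 0.5557 -0.0012  0.009 ]
[0.17786785 0.99170462 2.93246625]
```

Emit:
move_arm([
  {"dp": [-0.005, 0, 0], "turn": [0, 0, 0]},
  {"dp": [-0.015, 0, 0], "turn": [0, 0, 0]},
  {"dp": [-0.03, 0, 0], "turn": [0, 0, 0]},
  {"dp": [-0.045, 0, 0], "turn": [0, 0, 0]},
  {"dp": [-0.06, 0, 0], "turn": [0, 0, 0]},
  {"dp": [-0.07, 0, 0], "turn": [0, 0, 0]},
  {"dp": [-0.07, 0, 0], "turn": [0, 0, 0]},
])

```text
time: 21.85
tool_pos: [0.5563, -0.0013, 0.0805]
tool_rot: [0.012, 1.568, -0.111]
contact_force: [-0.0, -0.2, -1.0]
opening: 0.0457
```

```bash
python3 -c "
from h import *
goal((.488,-.3325),.079,-7.2,1)
p,d=robot.read_camera('side'); zoom(p,210,130,185,170,4,'pics/s5.png')"
```

```text
s 1 dp [   1.4 -337.1  -27.3] turn [ 0.2  0.2 -0. ] tcp [ 0.5563 -0.0013  0.0805]
```

View pics/s5.png

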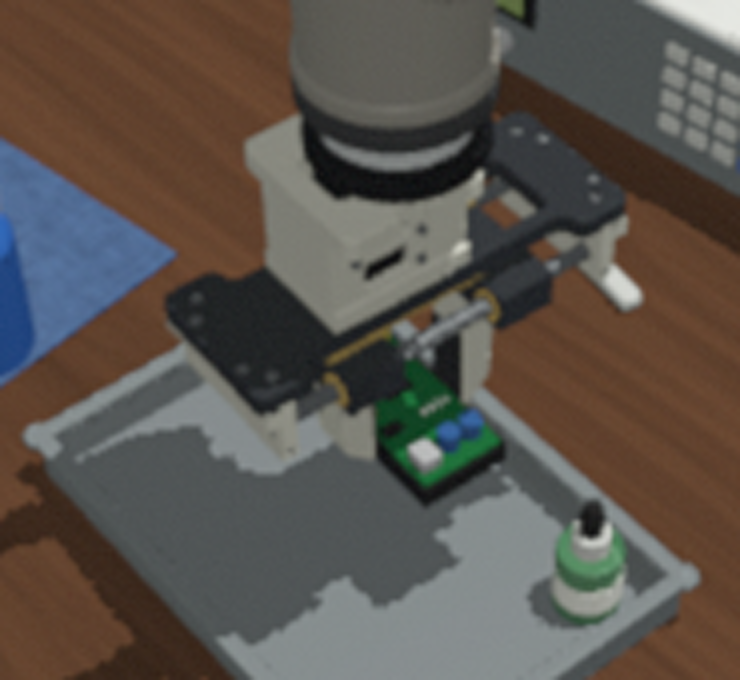

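The board is held level. The dropper (77 mm tall) lies near the straight path, so I'll lift and swing toward the robot first, then go across.

Emit:
move_arm([
  {"dp": [-0.01, 0, -0.004], "turn": [0, 0, 0]},
  {"dp": [-0.025, 0, -0.012], "turn": [0, 0, 0]},
  {"dp": [-0.038, -0.01, -0.025], "turn": [0, 0, 0]},
  {"dp": [-0.04, -0.035, -0.04], "turn": [0, 0, 0]},
  {"dp": [-0.04, -0.07, -0.045], "turn": [0, 0, 0]},
  {"dp": [-0.04, -0.11, -0.045], "turn": [0, 0, 0]},
  {"dp": [-0.04, -0.15, -0.043], "turn": [0, 0, 0]},
  {"dp": [-0.04, -0.19, -0.04], "turn": [0, 0, 0]},
  {"dp": [-0.04, -0.225, -0.036], "turn": [0, 0, 0]},
  {"dp": [-0.04, -0.255, -0.033], "turn": [0, 0, 0]},
])

```text
time: 22.9
tool_pos: [0.4907, -0.2519, 0.1186]
tool_rot: [2.634, 1.57, 2.51]
contact_force: [0.2, -0.2, -0.3]
opening: 0.0458
```

```bash
python3 -c "
from h import *
goal((.488,-.3325),.09,-7.2,1)"
```

```text
s 1 dp [ 28.5 -80.3   7.3] turn [ 0.1 -0.  -0. ] tcp [ 0.4907 -0.2519  0.1186]
```

Emit:
move_arm([
  {"dp": [0, -0.025, 0.002], "turn": [0, 0, 0]},
  {"dp": [0.005, -0.05, 0.004], "turn": [0, 0, 0]},
  {"dp": [0.015, -0.068, 0.006], "turn": [0, 0, 0]},
  {"dp": [0.024, -0.077, 0.006], "turn": [0, 0, 0]},
  {"dp": [0.028, -0.08, 0.006], "turn": [0, 0, 0]},
  {"dp": [0.028, -0.08, 0.006], "turn": [0, 0, 0]},
  {"dp": [0.028, -0.08, 0.006], "turn": [0, 0, 0]},
])

```text
time: 23.6
tool_pos: [0.4877, -0.3294, 0.0906]
tool_rot: [2.128, 1.57, 2.006]
contact_force: [-0.4, -0.1, -0.2]
opening: 0.0457
```

```bash
python3 -c "
from h import *
goal((.488,-.3325),.0275,-7.2,1)
p,d=robot.read_camera('side'); zoom(p,330,270,185,150,4,'pics/s6.png')
p,d=robot.read_camera('top'); zoom(p,400,200,150,110,5,'pics/t6.png')"
```

```text
s 1 dp [63.1 -3.1  0.7] turn [ 0.2 -0.  -0. ] tcp [ 0.4877 -0.3294  0.0906]
```

View pics/s6.png

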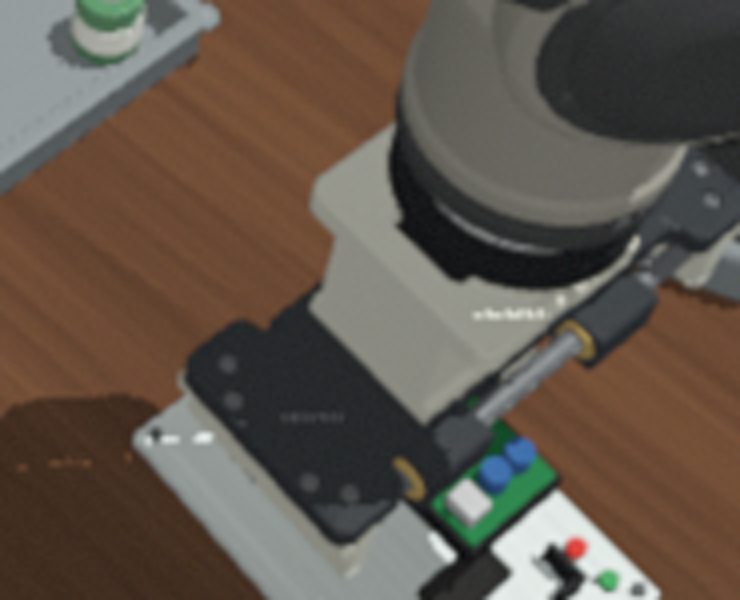

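View pics/t6.png

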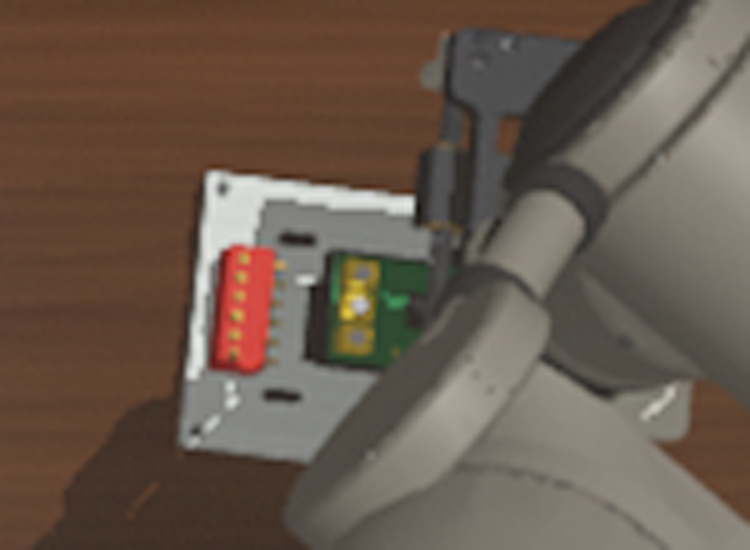

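The top view shows the board in line between the locators with its yellow terminals (360,305 in the crop) towards the red block. Now I'll lower it.

Emit:
move_arm([
  {"dp": [0.008, -0.001, 0.0005], "turn": [0, 0, 0]},
  {"dp": [0.02, -0.002, 0.0007], "turn": [0, 0, 0]},
  {"dp": [0.035, -0.003, 0.0007], "turn": [0, 0, 0]},
  {"dp": [0.045, -0.003, 0.0007], "turn": [0, 0, 0]},
  {"dp": [0.052, -0.003, 0.0007], "turn": [0, 0, 0]},
  {"dp": [0.055, -0.003, 0.0007], "turn": [0, 0, 0]},
  {"dp": [0.055, -0.003, 0.0007], "turn": [0, 0, 0]},
  {"dp": [0.055, -0.003, 0.0007], "turn": [0, 0, 0]},
])

```text
time: 24.5
tool_pos: [0.4882, -0.3336, 0.0361]
tool_rot: [-0.461, 1.57, -0.584]
contact_force: [0.1, -0.3, -1.0]
opening: 0.0454
```

```bash
python3 -c "
from h import *
goal((.488,-.3325),.0275,-7.2,1)
p,d=robot.read_camera('side'); zoom(p,330,270,185,150,4,'pics/s7.png')
p,d=robot.read_camera('top'); zoom(p,400,200,150,110,5,'pics/t7.png')"
```

```text
s 1 dp [ 8.6  1.1 -0.4] turn [0.2 0.  0. ] tcp [ 0.4882 -0.3336  0.0361]
```

View pics/t7.png

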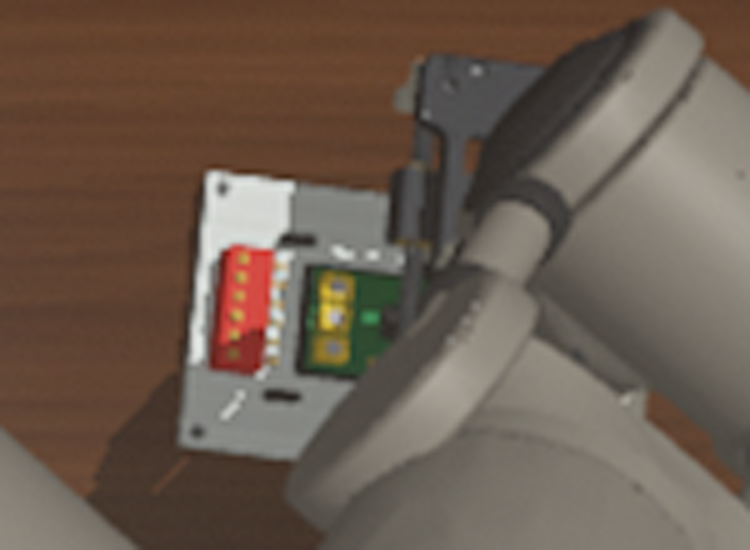

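View pics/s7.png

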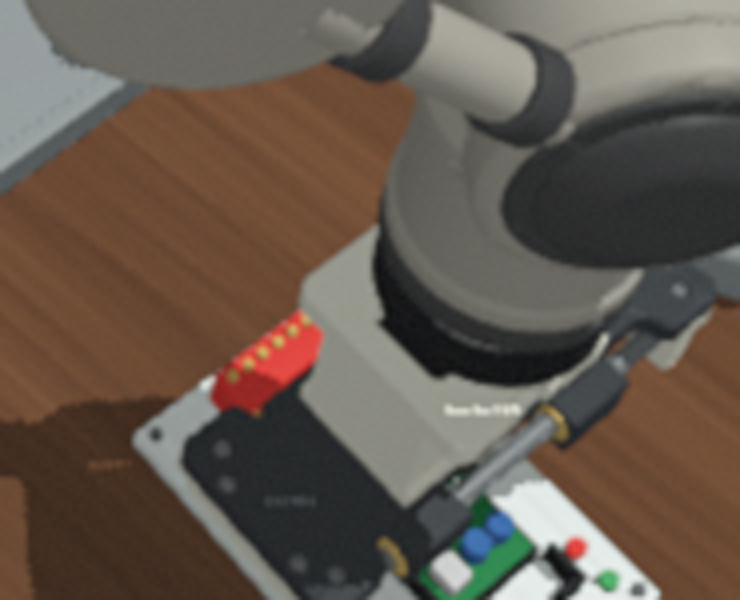

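Emit:
move_arm([
  {"dp": [0.003, 0.0005, 0], "turn": [0, 0, 0]},
  {"dp": [0.006, 0.001, 0], "turn": [0, 0, 0]},
  {"dp": [0.008, 0.001, 0], "turn": [0, 0, 0]},
  {"dp": [0.009, 0.001, 0], "turn": [0, 0, 0]},
  {"dp": [0.009, 0.001, 0], "turn": [0, 0, 0]},
  {"dp": [0.009, 0.001, 0], "turn": [0, 0, 0]},
])

```text
time: 25.2
tool_pos: [0.4879, -0.3322, 0.027]
tool_rot: [2.234, 1.57, 2.111]
contact_force: [-2.3, 1.9, 4.9]
opening: 0.0456
```

```bash
python3 -c "
from h import *
goal((.488,-.3325),.027,-7.2,1)"
```

```text
s 1 dp [ 0.  -0.2  0.1] turn [ 0.2 -0.  -0. ] tcp [ 0.4879 -0.3322  0.027 ]
```

Emit:
move_arm([
  {"dp": [0, 0, 0], "turn": [0, 0, 0]},
  {"dp": [0, 0, 0], "turn": [0, 0, 0]},
  {"dp": [0, 0, 0], "turn": [0, 0, 0]},
  {"dp": [-0.005, 0, 0], "turn": [0, 0, 0]},
  {"dp": [-0.02, 0, 0], "turn": [0, 0, 0]},
  {"dp": [-0.05, 0, 0], "turn": [0, 0, 0]},
  {"dp": [-0.09, 0, 0], "turn": [0, 0, 0]},
  {"dp": [-0.125, 0, 0], "turn": [0, 0, 0]},
  {"dp": [-0.15, 0, 0], "turn": [0, 0, 0]},
  {"dp": [-0.155, 0, 0], "turn": [0, 0, 0]},
], hand=0.06)

```text
time: 26.2
tool_pos: [0.4894, -0.3335, 0.1856]
tool_rot: [-0.586, 1.564, -0.708]
contact_force: [-0.2, -0.1, -0.2]
opening: 0.0598
```

Emit:
move_arm([
  {"dp": [0, 0.02, 0], "turn": [0, 0, 0]},
  {"dp": [0, 0.06, 0], "turn": [0, 0, 0]},
  {"dp": [0, 0.105, 0], "turn": [0, 0, 0]},
  {"dp": [0, 0.15, 0], "turn": [0, 0, 0]},
  {"dp": [0, 0.195, 0], "turn": [0, 0, 0]},
  {"dp": [0, 0.24, 0], "turn": [0, 0, 0]},
  {"dp": [0, 0.285, 0], "turn": [0, 0, 0]},
  {"dp": [0, 0.33, 0], "turn": [0, 0, 0]},
  {"dp": [0, 0.365, 0], "turn": [0, 0, 0]},
  {"dp": [0, 0.38, 0], "turn": [0, 0, 0]},
])

```text
time: 27.2
tool_pos: [0.5331, 0.0486, 0.1801]
tool_rot: [2.922, 1.567, 2.802]
contact_force: [0.1, -0.6, -0.6]
opening: 0.0604
```

```bash
python3 -c "
from h import *
p,d=robot.read_camera('side');cv2.imwrite('pics/s8.png',p[:,:,::-1])
p,d=robot.read_camera('top');np.savez('pics/top8.npz',p=p,d=d);zoom(p,400,200,150,110,5,'pics/t8.png')
C=cloud('top',d)
from scipy import ndimage as ni
m=(abs(C[...,0]-.488)<.04)&(abs(C[...,1]+.333)<.06)&(C[...,2]>.031)
l,n=ni.label(m);i=np.argmax(ni.sum(m,l,range(1,n+1)))+1
print(C[l==i].mean(0),cv2.minAreaRect((C[l==i][:,:2]*1000).astype(np.float32)))
h=cv2.cvtColor(p,cv2.COLOR_RGB2HSV)
g=cv2.inRange(h,(50,90,40),(85,255,255))|cv2.inRange(h,(18,120,120),(33,255,255))
q=np.zeros_like(g);q[245:290,455:513]=g[245:290,455:513];l,n=ni.label(q);i=np.argmax(ni.sum(q,l,range(1,n+1)))+1
v,u=np.nonzero(l==i);W=np.array([ray('top',(a,b),.037)[:2] for a,b in zip(u,v)])
print('mask',cv2.minAreaRect((W*1000).astype(np.float32)))
goal((.478,.304),.185,-6,1)"
```

```text
[ 0.48582195 -0.3303099   0.03866058] ((486.44696044921875, -331.7892761230469), (97.90719604492188, 46.71425247192383), 83.33147430419922)
mask ((487.2358093261719, -330.5927429199219), (91.75459289550781, 41.778053283691406), 83.1777114868164)
s 1 dp [ -4.3 248.6 -85.8] turn [-0.8 -0.1 -0. ] tcp [0.5336 0.0469 0.1805]
```

View pics/t8.png

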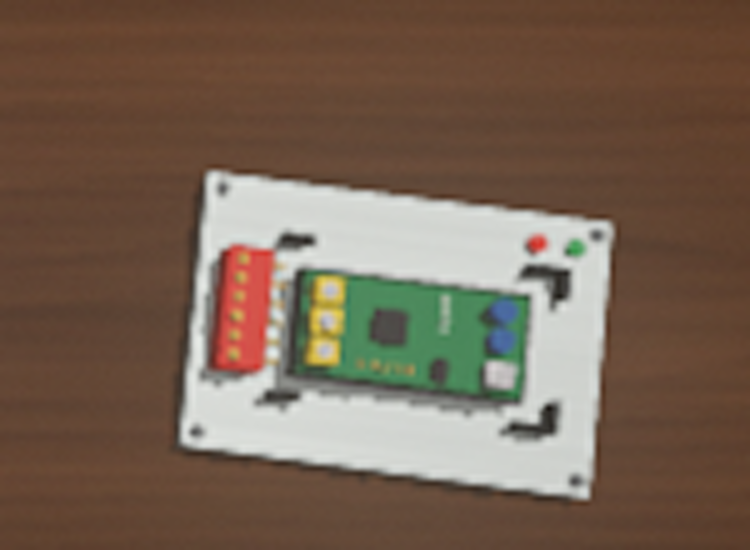

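View pics/s8.png

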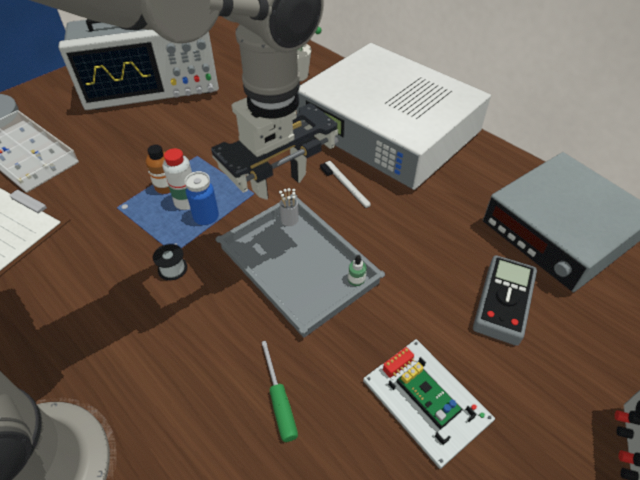

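```bash
python3 -c "
from h import *
for z in (.037,.023): 
  f=ray('top',(453.9,262.1),z);print(z,f, f[:2]-.062*np.array([.124,.992]))
# end locators' inner edges & board ends (crop scale 5, origin 400,200)
e=ray('top',(400+548/5,200+345/5),.027);b=ray('top',(400+525/5,200+348/5),.037);print('loc',e,'board end',b)
e=ray('top',(400+293/5,200+325/5),.035);print('board left end',e)
"
```

```text
0.037 [ 0.49597903 -0.27329895  0.037     ] [ 0.48829103 -0.33480295]
0.023 [ 0.49724511 -0.27640292  0.023     ] [ 0.48955711 -0.33790692]
loc [ 0.48292245 -0.39015217  0.027     ] board end [ 0.48086552 -0.37752128  0.037     ]
board left end [ 0.49018672 -0.28324054  0.035     ]
```

The board lies in the pocket with its terminals by the probe block. Its measured centre is (0.487,-0.331), against a pocket estimate of (0.488,-0.3325). Now I'll return the dispenser.

Emit:
move_arm([
  {"dp": [0, 0.02, -0.006], "turn": [0, 0, 0]},
  {"dp": [0, 0.055, -0.016], "turn": [0, 0, 0]},
  {"dp": [0, 0.095, -0.028], "turn": [0, 0, 0]},
  {"dp": [0, 0.135, -0.04], "turn": [-0.5, 0, 0]},
  {"dp": [0, 0.165, -0.056], "turn": [-0.8, 0, 0]},
  {"dp": [0, 0.18, -0.068], "turn": [-0.8, 0, 0]},
  {"dp": [0, 0.183, -0.072], "turn": [-0.8, 0, 0]},
  {"dp": [0, 0.183, -0.072], "turn": [-0.8, 0, 0]},
  {"dp": [0, 0.183, -0.072], "turn": [-0.8, 0, 0]},
], hand=0.074, squeeze=25)

```text
time: 28.2
tool_pos: [0.486, 0.2336, 0.1815]
tool_rot: [-1.544, 1.57, -1.655]
contact_force: [-0.8, -0.2, -1.2]
opening: 0.0739
```

```bash
python3 -c "
from h import *
goal((.482,.2356),.051,-6,1)"
```

```text
s 1 dp [130.5   1.6  -4.2] turn [-0.3  0.   0. ] tcp [0.486  0.2336 0.1815]
```

Emit:
move_arm([
  {"dp": [0.01, 0.001, -0.002], "turn": [0, 0, 0]},
  {"dp": [0.03, 0.0016, -0.0042], "turn": [0, 0, 0]},
  {"dp": [0.06, 0.0016, -0.0042], "turn": [0, 0, 0]},
  {"dp": [0.09, 0.0016, -0.0042], "turn": [0, 0, 0]},
  {"dp": [0.115, 0.0016, -0.0042], "turn": [0, 0, 0]},
  {"dp": [0.127, 0.0016, -0.0042], "turn": [0, 0, 0]},
  {"dp": [0.13, 0.0016, -0.0042], "turn": [0, 0, 0]},
  {"dp": [0.13, 0.0016, -0.0042], "turn": [0, 0, 0]},
  {"dp": [0.13, 0.0016, -0.0042], "turn": [0, 0, 0]},
])

```text
time: 29.1
tool_pos: [0.4824, 0.2373, 0.0528]
tool_rot: [0.457, 1.569, 0.349]
contact_force: [0.4, -0.3, 0.5]
opening: 0.0739
```

Emit:
move_arm([
  {"dp": [0, 0, 0], "turn": [0, 0, 0]},
  {"dp": [0, 0, 0], "turn": [0, 0, 0]},
  {"dp": [0, 0, 0], "turn": [0, 0, 0]},
  {"dp": [0, 0, 0], "turn": [0, 0, 0]},
  {"dp": [0, 0, 0], "turn": [0, 0, 0]},
], hand=0.035)

```text
time: 29.6
tool_pos: [0.4818, 0.2373, 0.0522]
tool_rot: [0.462, 1.57, 0.353]
contact_force: [0.0, -0.6, 3.8]
opening: 0.0533
```

Emit:
move_arm([
  {"dp": [-0.005, 0, 0], "turn": [0, 0, 0]},
  {"dp": [-0.015, 0, 0], "turn": [0, 0, 0]},
  {"dp": [-0.03, 0, 0], "turn": [0, 0, 0]},
  {"dp": [-0.045, 0, 0], "turn": [0, 0, 0]},
  {"dp": [-0.055, 0, 0], "turn": [0, 0, 0]},
])

```text
time: 30.1
tool_pos: [0.4818, 0.2374, 0.1082]
tool_rot: [0.5, 1.57, 0.392]
contact_force: [0.3, 0.1, -1.6]
opening: 0.0536
```

```bash
python3 -c "
from h import *
goal((.483,-.0744),.108,-6,1)"
```

```text
s 1 dp [   0.  -309.8   35. ] turn [-0.2  0.1 -0. ] tcp [0.4818 0.2374 0.1082]
```

Emit:
move_arm([
  {"dp": [0, -0.008, 0.001], "turn": [0, 0, 0]},
  {"dp": [0, -0.03, 0.003], "turn": [0, 0, 0]},
  {"dp": [0, -0.068, 0.008], "turn": [0, 0, 0]},
  {"dp": [0, -0.11, 0.012], "turn": [0, 0, 0]},
  {"dp": [0, -0.155, 0.017], "turn": [0, 0, 0]},
  {"dp": [0, -0.2, 0.022], "turn": [0, 0, 0]},
  {"dp": [0, -0.24, 0.027], "turn": [0, 0, 0]},
  {"dp": [0, -0.275, 0.031], "turn": [0, 0, 0]},
  {"dp": [0, -0.3, 0.034], "turn": [0, 0, 0]},
  {"dp": [0, -0.308, 0.0348], "turn": [0, 0, 0]},
])

```text
time: 31.1
tool_pos: [0.4821, -0.0754, 0.1062]
tool_rot: [-2.738, 1.57, -2.849]
contact_force: [-0.2, 0.4, -1.4]
opening: 0.0534
```

Emit:
move_arm([
  {"dp": [0.005, 0, 0], "turn": [0, 0, 0]},
  {"dp": [0.015, 0, 0], "turn": [0, 0, 0]},
  {"dp": [0.03, 0, 0], "turn": [0, 0, 0]},
  {"dp": [0.04, 0, 0], "turn": [0, 0, 0]},
  {"dp": [0.045, 0, 0], "turn": [0, 0, 0]},
  {"dp": [0.045, 0, 0], "turn": [0, 0, 0]},
  {"dp": [0.045, 0, 0], "turn": [0, 0, 0]},
])

```text
time: 31.8
tool_pos: [0.4829, -0.0724, 0.0618]
tool_rot: [0.46, 1.571, 0.352]
contact_force: [-0.3, -0.3, -1.8]
opening: 0.0536
```

```bash
python3 -c "
from h import *
goal((.4825,-.0728),.054,-6,1)"
```

```text
s 1 dp [ 7.8 -0.4 -0.3] turn [-0.2  0.  -0. ] tcp [ 0.4829 -0.0724  0.0618]
```

Emit:
move_arm([
  {"dp": [0.003, 0, 0], "turn": [0, 0, 0]},
  {"dp": [0.006, 0, 0], "turn": [0, 0, 0]},
  {"dp": [0.0075, 0, 0], "turn": [0, 0, 0]},
  {"dp": [0.008, 0, 0], "turn": [0, 0, 0]},
  {"dp": [0.008, 0, 0], "turn": [0, 0, 0]},
])

```text
time: 32.3
tool_pos: [0.4827, -0.0728, 0.0542]
tool_rot: [0.037, 1.571, -0.072]
contact_force: [-1.7, 0.6, 4.4]
opening: 0.0536
```

Emit:
move_arm([
  {"dp": [0, 0, 0], "turn": [0, 0, 0]},
  {"dp": [0, 0, 0], "turn": [0, 0, 0]},
  {"dp": [0, 0, 0], "turn": [0, 0, 0]},
  {"dp": [-0.01, 0, 0], "turn": [0, 0, 0]},
  {"dp": [-0.035, 0, 0], "turn": [0, 0, 0]},
  {"dp": [-0.07, 0, 0], "turn": [0, 0, 0]},
  {"dp": [-0.105, 0, 0], "turn": [0, 0, 0]},
  {"dp": [-0.125, 0, 0], "turn": [0, 0, 0]},
  {"dp": [-0.13, 0, 0], "turn": [0, 0, 0]},
], hand=0.072)

```text
time: 33.2
tool_pos: [0.4839, -0.0731, 0.1868]
tool_rot: [-0.182, 1.565, -0.29]
contact_force: [0.1, -0.5, -0.4]
opening: 0.0721
```

```bash
python3 -c "
from h import *
goal((.478,.3035),.185,-6,1)"
```

```text
s 1 dp [  1.1 373.8 -46.8] turn [-0.2  0.3  0.1] tcp [ 0.4839 -0.0731  0.1868]
```

Emit:
move_arm([
  {"dp": [0, 0.013, -0.001], "turn": [0, 0, 0]},
  {"dp": [0, 0.045, -0.005], "turn": [0, 0, 0]},
  {"dp": [0, 0.093, -0.011], "turn": [0, 0, 0]},
  {"dp": [0, 0.141, -0.017], "turn": [0, 0, 0]},
  {"dp": [0, 0.189, -0.023], "turn": [0, 0, 0]},
  {"dp": [0, 0.237, -0.029], "turn": [0, 0, 0]},
  {"dp": [0, 0.285, -0.035], "turn": [0, 0, 0]},
  {"dp": [0, 0.33, -0.041], "turn": [0, 0, 0]},
  {"dp": [0, 0.363, -0.045], "turn": [0, 0, 0]},
  {"dp": [0, 0.372, -0.046], "turn": [0, 0, 0]},
])

```text
time: 34.2
tool_pos: [0.4752, 0.3056, 0.1816]
tool_rot: [-2.925, 1.568, -3.03]
contact_force: [0.3, -0.5, 0.1]
opening: 0.072
```

Emit:
move_arm([
  {"dp": [0.005, 0, 0], "turn": [0, 0, 0]},
  {"dp": [0.015, 0, 0], "turn": [0, 0, 0]},
  {"dp": [0.02, 0, 0], "turn": [0, 0, 0]},
  {"dp": [0.02, 0, 0], "turn": [0, 0, 0]},
])

```text
time: 34.6
tool_pos: [0.4768, 0.3005, 0.1624]
tool_rot: [-2.578, 1.568, -2.689]
contact_force: [0.4, 0.3, -0.5]
opening: 0.0719
```

```bash
python3 -c "
from h import *
goal((.478,.3015),.0765,-6,1)"
```

```text
s 1 dp [85.9  1.2  1.2] turn [-0.3 -0.1  0.1] tcp [0.4768 0.3005 0.1624]
```

Emit:
move_arm([
  {"dp": [0.008, 0.001, 0.001], "turn": [0, 0, 0]},
  {"dp": [0.025, 0.001, 0.001], "turn": [0, 0, 0]},
  {"dp": [0.05, 0.001, 0.001], "turn": [0, 0, 0]},
  {"dp": [0.07, 0.001, 0.001], "turn": [0, 0, 0]},
  {"dp": [0.082, 0.001, 0.001], "turn": [0, 0, 0]},
  {"dp": [0.086, 0.001, 0.001], "turn": [0, 0, 0]},
  {"dp": [0.086, 0.001, 0.001], "turn": [0, 0, 0]},
  {"dp": [0.086, 0.001, 0.001], "turn": [0, 0, 0]},
])

```text
time: 35.4
tool_pos: [0.479, 0.3031, 0.0786]
tool_rot: [0.561, 1.569, 0.452]
contact_force: [-0.2, -0.4, -0.1]
opening: 0.0724
```

Emit:
move_arm([
  {"dp": [0, 0, 0], "turn": [0, 0, 0]},
  {"dp": [0, 0, 0], "turn": [0, 0, 0]},
  {"dp": [0, 0, 0], "turn": [0, 0, 0]},
  {"dp": [0, 0, 0], "turn": [0, 0, 0]},
  {"dp": [0, 0, 0], "turn": [0, 0, 0]},
], hand=0.035)

```text
time: 35.9
tool_pos: [0.4785, 0.3031, 0.0782]
tool_rot: [0.75, 1.57, 0.641]
contact_force: [-1.2, -0.9, 4.2]
opening: 0.0518
```

Emit:
move_arm([
  {"dp": [-0.005, 0, 0], "turn": [0, 0, 0]},
  {"dp": [-0.015, 0, 0], "turn": [0, 0, 0]},
  {"dp": [-0.03, 0, 0], "turn": [0, 0, 0]},
  {"dp": [-0.045, 0, 0], "turn": [0, 0, 0]},
  {"dp": [-0.055, 0, 0], "turn": [0, 0, 0]},
])

```text
time: 36.4
tool_pos: [0.4788, 0.3031, 0.1343]
tool_rot: [0.569, 1.569, 0.46]
contact_force: [-1.0, -0.2, -2.4]
opening: 0.0515
```

```bash
python3 -c "
from h import *
goal((.492,.0155),.131,-6,1)"
```

```text
s 1 dp [   3.1 -284.5   44.3] turn [-0.2  0.1 -0. ] tcp [0.4788 0.3031 0.1343]
```

Emit:
move_arm([
  {"dp": [0, -0.008, 0.001], "turn": [0, 0, 0]},
  {"dp": [0, -0.028, 0.004], "turn": [0, 0, 0]},
  {"dp": [0, -0.06, 0.009], "turn": [0, 0, 0]},
  {"dp": [0, -0.1, 0.016], "turn": [0, 0, 0]},
  {"dp": [0, -0.14, 0.022], "turn": [0, 0, 0]},
  {"dp": [0, -0.18, 0.028], "turn": [0, 0, 0]},
  {"dp": [0, -0.22, 0.035], "turn": [0, 0, 0]},
  {"dp": [0, -0.255, 0.04], "turn": [0, 0, 0]},
  {"dp": [0, -0.276, 0.043], "turn": [0, 0, 0]},
  {"dp": [0, -0.283, 0.044], "turn": [0, 0, 0]},
])

```text
time: 37.4
tool_pos: [0.4909, 0.0144, 0.1322]
tool_rot: [-2.76, 1.57, -2.872]
contact_force: [1.5, 0.7, -1.7]
opening: 0.0515
```

Emit:
move_arm([
  {"dp": [0.005, 0, 0], "turn": [0, 0, 0]},
  {"dp": [0.015, 0, 0], "turn": [0, 0, 0]},
  {"dp": [0.03, 0, 0], "turn": [0, 0, 0]},
  {"dp": [0.04, 0, 0], "turn": [0, 0, 0]},
  {"dp": [0.045, 0, 0], "turn": [0, 0, 0]},
  {"dp": [0.045, 0, 0], "turn": [0, 0, 0]},
  {"dp": [0.045, 0, 0], "turn": [0, 0, 0]},
])

```text
time: 38.1
tool_pos: [0.4916, 0.0171, 0.0878]
tool_rot: [0.379, 1.571, 0.271]
contact_force: [-0.1, 0.1, -1.2]
opening: 0.0514
```

```bash
python3 -c "
from h import *
goal((.492,.017),.08,-6,1)"
```

```text
s 1 dp [ 7.8 -0.1  0.4] turn [-0.2  0.  -0. ] tcp [0.4916 0.0171 0.0878]
```

Emit:
move_arm([
  {"dp": [0.003, 0, 0], "turn": [0, 0, 0]},
  {"dp": [0.006, 0, 0], "turn": [0, 0, 0]},
  {"dp": [0.0075, 0, 0], "turn": [0, 0, 0]},
  {"dp": [0.008, 0, 0], "turn": [0, 0, 0]},
  {"dp": [0.008, 0, 0], "turn": [0, 0, 0]},
])

```text
time: 38.6
tool_pos: [0.4914, 0.0168, 0.0802]
tool_rot: [0.337, 1.571, 0.228]
contact_force: [-2.1, 0.2, 3.7]
opening: 0.0515
```

Emit:
move_arm([
  {"dp": [0, 0, 0], "turn": [0, 0, 0]},
  {"dp": [0, 0, 0], "turn": [0, 0, 0]},
  {"dp": [0, 0, 0], "turn": [0, 0, 0]},
  {"dp": [-0.01, 0, 0], "turn": [0, 0, 0]},
  {"dp": [-0.035, 0, 0], "turn": [0, 0, 0]},
  {"dp": [-0.07, 0, 0], "turn": [0, 0, 0]},
  {"dp": [-0.095, 0, 0], "turn": [0, 0, 0]},
  {"dp": [-0.105, 0, 0], "turn": [0, 0, 0]},
  {"dp": [-0.107, 0, 0], "turn": [0, 0, 0]},
], hand=0.07)

```text
time: 39.5
tool_pos: [0.492, 0.0168, 0.188]
tool_rot: [0.024, 1.568, -0.085]
contact_force: [-0.5, -0.2, -1.5]
opening: 0.07
```

```bash
python3 -c "
from h import *
goal((.4725,.369),.187,-6,1)"
```

```text
s 1 dp [  0.8 348.  -57.6] turn [-0.2  0.2 -0. ] tcp [0.492  0.0168 0.188 ]
```

Emit:
move_arm([
  {"dp": [0, 0.012, -0.002], "turn": [0, 0, 0]},
  {"dp": [0, 0.045, -0.007], "turn": [0, 0, 0]},
  {"dp": [0, 0.09, -0.014], "turn": [0, 0, 0]},
  {"dp": [0, 0.135, -0.022], "turn": [0, 0, 0]},
  {"dp": [0, 0.18, -0.029], "turn": [0, 0, 0]},
  {"dp": [0, 0.225, -0.036], "turn": [0, 0, 0]},
  {"dp": [0, 0.27, -0.044], "turn": [0, 0, 0]},
  {"dp": [0, 0.31, -0.051], "turn": [0, 0, 0]},
  {"dp": [0, 0.34, -0.055], "turn": [0, 0, 0]},
  {"dp": [0, 0.349, -0.057], "turn": [0, 0, 0]},
])

```text
time: 40.5
tool_pos: [0.4706, 0.3732, 0.1844]
tool_rot: [-2.782, 1.568, -2.887]
contact_force: [-1.1, -0.4, -0.2]
opening: 0.0699
```

Emit:
move_arm([
  {"dp": [0.01, 0, 0], "turn": [0, 0, 0]},
  {"dp": [0.03, 0, 0], "turn": [0, 0, 0]},
  {"dp": [0.04, 0, 0], "turn": [0, 0, 0]},
  {"dp": [0.04, 0, 0], "turn": [0, 0, 0]},
])

```text
time: 40.9
tool_pos: [0.4717, 0.3681, 0.1443]
tool_rot: [-2.468, 1.566, -2.578]
contact_force: [0.0, 0.0, 0.5]
opening: 0.0702
```

```bash
python3 -c "
from h import *
goal((.4725,.369),.054,-6,1)"
```

```text
s 1 dp [90.3  1.2  1.1] turn [-0.3 -0.2  0.2] tcp [0.4717 0.3681 0.1443]
```

Emit:
move_arm([
  {"dp": [0.008, 0, 0.0005], "turn": [0, 0, 0]},
  {"dp": [0.025, 0, 0.0005], "turn": [0, 0, 0]},
  {"dp": [0.05, 0, 0.0005], "turn": [0, 0, 0]},
  {"dp": [0.073, 0, 0.0005], "turn": [0, 0, 0]},
  {"dp": [0.086, 0, 0.0005], "turn": [0, 0, 0]},
  {"dp": [0.09, 0, 0.0005], "turn": [0, 0, 0]},
  {"dp": [0.09, 0, 0.0005], "turn": [0, 0, 0]},
  {"dp": [0.09, 0, 0.0005], "turn": [0, 0, 0]},
])

```text
time: 41.7
tool_pos: [0.4739, 0.3702, 0.0579]
tool_rot: [0.661, 1.569, 0.552]
contact_force: [-0.4, 0.0, -0.1]
opening: 0.0701
```

Emit:
move_arm([
  {"dp": [0, 0, 0], "turn": [0, 0, 0]},
  {"dp": [0, 0, 0], "turn": [0, 0, 0]},
  {"dp": [0, 0, 0], "turn": [0, 0, 0]},
  {"dp": [0, 0, 0], "turn": [0, 0, 0]},
  {"dp": [0, 0, 0], "turn": [0, 0, 0]},
], hand=0.035)

```text
time: 42.2
tool_pos: [0.4732, 0.3701, 0.0572]
tool_rot: [0.874, 1.57, 0.766]
contact_force: [-1.4, 0.5, 3.5]
opening: 0.05
```

Emit:
move_arm([
  {"dp": [-0.005, 0, 0], "turn": [0, 0, 0]},
  {"dp": [-0.015, 0, 0], "turn": [0, 0, 0]},
  {"dp": [-0.03, 0, 0], "turn": [0, 0, 0]},
  {"dp": [-0.045, 0, 0], "turn": [0, 0, 0]},
  {"dp": [-0.055, 0, 0], "turn": [0, 0, 0]},
])

```text
time: 42.7
tool_pos: [0.4735, 0.3701, 0.1132]
tool_rot: [0.648, 1.569, 0.539]
contact_force: [1.0, -0.1, -2.4]
opening: 0.0492
```

```bash
python3 -c "
from h import *
goal((.4995,.0985),.11,-6,1)"
```

```text
s 1 dp [   3.1 -267.1   55.3] turn [-0.2  0.1 -0. ] tcp [0.4735 0.3701 0.1132]
```

Emit:
move_arm([
  {"dp": [0, -0.008, 0.002], "turn": [0, 0, 0]},
  {"dp": [0, -0.028, 0.006], "turn": [0, 0, 0]},
  {"dp": [0, -0.06, 0.012], "turn": [0, 0, 0]},
  {"dp": [0, -0.1, 0.021], "turn": [0, 0, 0]},
  {"dp": [0, -0.14, 0.029], "turn": [0, 0, 0]},
  {"dp": [0, -0.18, 0.037], "turn": [0, 0, 0]},
  {"dp": [0, -0.215, 0.045], "turn": [0, 0, 0]},
  {"dp": [0, -0.245, 0.051], "turn": [0, 0, 0]},
  {"dp": [0, -0.261, 0.054], "turn": [0, 0, 0]},
  {"dp": [0, -0.266, 0.055], "turn": [0, 0, 0]},
])

```text
time: 43.7
tool_pos: [0.4986, 0.0973, 0.1112]
tool_rot: [-2.727, 1.57, -2.838]
contact_force: [0.2, 0.4, -2.5]
opening: 0.0495
```

Emit:
move_arm([
  {"dp": [0.005, 0, 0], "turn": [0, 0, 0]},
  {"dp": [0.015, 0, 0], "turn": [0, 0, 0]},
  {"dp": [0.03, 0, 0], "turn": [0, 0, 0]},
  {"dp": [0.04, 0, 0], "turn": [0, 0, 0]},
  {"dp": [0.045, 0, 0], "turn": [0, 0, 0]},
  {"dp": [0.045, 0, 0], "turn": [0, 0, 0]},
  {"dp": [0.045, 0, 0], "turn": [0, 0, 0]},
])

```text
time: 44.4
tool_pos: [0.4991, 0.0998, 0.0668]
tool_rot: [0.498, 1.57, 0.39]
contact_force: [-0.6, -0.1, -1.7]
opening: 0.0497
```

```bash
python3 -c "
from h import *
goal((.4995,.0994),.059,-6,1)"
```

```text
s 1 dp [ 7.8 -0.4  0.4] turn [-0.2  0.  -0. ] tcp [0.4991 0.0998 0.0668]
```

Emit:
move_arm([
  {"dp": [0.003, 0, 0], "turn": [0, 0, 0]},
  {"dp": [0.006, 0, 0], "turn": [0, 0, 0]},
  {"dp": [0.0075, 0, 0], "turn": [0, 0, 0]},
  {"dp": [0.008, 0, 0], "turn": [0, 0, 0]},
  {"dp": [0.008, 0, 0], "turn": [0, 0, 0]},
])

```text
time: 44.9
tool_pos: [0.499, 0.0995, 0.0592]
tool_rot: [0.486, 1.57, 0.377]
contact_force: [-3.2, 0.2, 3.5]
opening: 0.0494
```

Emit:
move_arm([
  {"dp": [0, 0, 0], "turn": [0, 0, 0]},
  {"dp": [0, 0, 0], "turn": [0, 0, 0]},
  {"dp": [0, 0, 0], "turn": [0, 0, 0]},
  {"dp": [-0.01, 0, 0], "turn": [0, 0, 0]},
  {"dp": [-0.035, 0, 0], "turn": [0, 0, 0]},
  {"dp": [-0.07, 0, 0], "turn": [0, 0, 0]},
  {"dp": [-0.105, 0, 0], "turn": [0, 0, 0]},
  {"dp": [-0.125, 0, 0], "turn": [0, 0, 0]},
  {"dp": [-0.13, 0, 0], "turn": [0, 0, 0]},
], hand=0.07)

```text
time: 45.8
tool_pos: [0.5003, 0.0996, 0.1919]
tool_rot: [0.174, 1.565, 0.066]
contact_force: [1.2, 0.7, 0.4]
opening: 0.0701
```

Emit:
move_arm([
  {"dp": [0, 0.02, 0], "turn": [0, 0, 0]},
  {"dp": [0, 0.06, 0], "turn": [0, 0, 0]},
  {"dp": [0, 0.105, 0], "turn": [0, 0, 0]},
  {"dp": [0, 0.15, 0], "turn": [0, 0, 0]},
  {"dp": [0, 0.195, -0.01], "turn": [0, 0, 0]},
  {"dp": [0, 0.235, -0.02], "turn": [0, 0, 0]},
  {"dp": [0, 0.265, -0.03], "turn": [0, 0, 0]},
  {"dp": [0, 0.28, -0.035], "turn": [0, 0, 0]},
  {"dp": [0, 0.28, -0.035], "turn": [0, 0, 0]},
  {"dp": [0, 0.28, -0.035], "turn": [0, 0, 0]},
])

```text
time: 46.8
tool_pos: [0.4946, 0.3805, 0.1882]
tool_rot: [-1.996, 1.569, -2.105]
contact_force: [-0.1, -0.1, -1.0]
opening: 0.0697
```

```bash
python3 - <<'E'
from h import *
for n in("top","side"):
    p,d=robot.read_camera(n); np.savez(f"pics/{n}9.npz",p=p,d=d); cv2.imwrite(f"pics/{n}9.png",p[:,:,::-1])
print(robot.observe()["tool_pos"],robot.observe()["contact_force"])
for k in("0","9"):
  for n in("top","side"):
    C=cloud(n,np.load(f"pics/{n}{k}.npz")["d"])
    for nm,cx,cy,h in(("amber",.50,.098,.111),("aero",.491,.015,.135),("disp",.482,-.073,.106)):
        m=(np.hypot(C[...,0]-cx,C[...,1]-cy)<.035)&(abs(C[...,2]-h)<.005)
        print(k,n,nm,m.sum(),C[m].mean(0).round(4))
E
```

```text
[0.49507836 0.37997304 0.18866009] [ 0.34469061 -0.76566148 -1.27505196]
0 top amber 181 [0.498  0.0982 0.1109]
0 top aero 271 [0.491  0.0151 0.1349]
0 top disp 376 [ 0.4806 -0.0738  0.1046]
0 side amber 181 [0.4992 0.0983 0.1111]
0 side aero 285 [0.4917 0.0152 0.1352]
0 side disp 559 [ 0.4822 -0.0717  0.105 ]
9 top amber 179 [0.4964 0.0987 0.111 ]
9 top aero 268 [0.4886 0.0144 0.1349]
9 top disp 387 [ 0.4813 -0.0744  0.1047]
9 side amber 181 [0.4977 0.0988 0.1112]
9 side aero 294 [0.4898 0.0144 0.1352]
9 side disp 556 [ 0.4831 -0.0721  0.105 ]
```

View pics/top9.png

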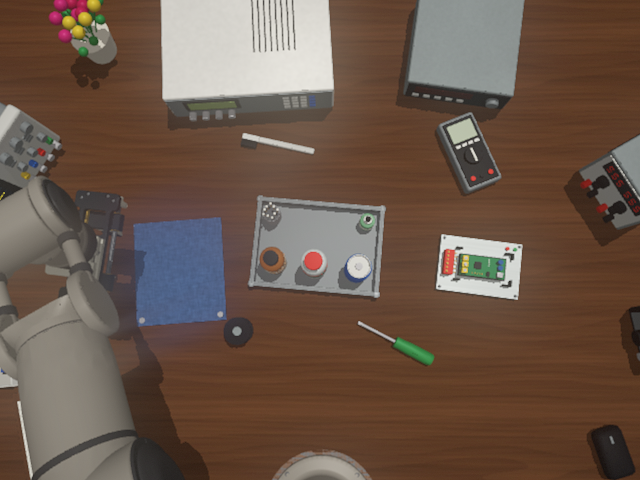

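View pics/side9.png

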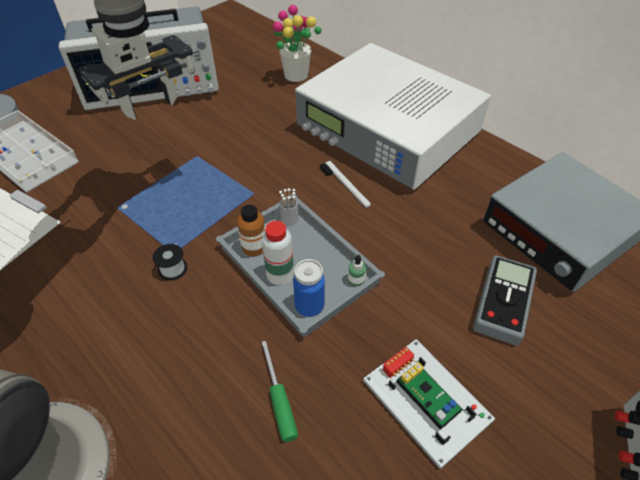

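The containers stand upright at (272,260), (313,262) and (358,268) in the top view, within about 3 mm of their start points. The board is in the jig at (482,266), the swab pot and dropper haven't moved, and the arm is clear. I'll hand in the job.

```bash
python3 -c "
from cell import robot
print(robot.hand_in(), robot.observe()['time'])"
```

```text
the job is handed in; nothing more can be done
the job is handed in; nothing more can be done
```

I finished the job and handed it in after about 47 s of the 128 s allowed; no verdict is reported. I moved all three containers to the mat, laid the board in the jig with its yellow terminals at the red probe block, and put the containers back in the tray.

- **Containers:** all three stand upright. Both cameras put each one within about 3 mm of where it stood at the start.
- **Board:** just after release its centre measured about (0.487, -0.331), and it looked flat. My main estimate of the pocket centre, from the rubber pads, is (0.488, -0.3325). The plate outline and the probe block gave pocket centres that differed from this by up to 2.5 mm in y, so the board could be up to 4 mm off in y, inside the 10 mm limit. Its angle is within about 1° of the jig's.
- **Swab pot and dropper bottle:** they look unmoved in both final pictures; I did not measure them again.
- **Arm:** it is parked clear of everything. The largest force reading was about 8 N, when setting down the aerosol.

No check failed.

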